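Level the coffee grinder with a pry bar and a packing plate

TASK

The heavy coffee grinder leans forward because its front foot has lost its pad. Set the pry bar's heel against the stop of the fulcrum block with its toe under the grinder's base plate, swing the handle right down so that the bar holds the front up, and push the black packing plate under the raised foot until its ridge just meets the foot. Then raise the handle to let the grinder down gently onto the plate, take the bar out and lay it on the worktop; don't lift or shove the grinder with the hand, don't force anything, and leave the block and the other things where they stand.

Things in the scene. Friction and masses are not known exactly. Their poses are not given: they have to be found in the camera images.
- grinder: Coffee grinder, 10 kg (+-15 %), grey body with bean hopper, 0.34 m tall, base plate 200 mm wide on three feet. The single front foot lacks its 5 mm pad: it leans forward 0.026 rad. Origin: bottom centre of the front foot. x runs level from front to back, z up as it leans at the start. Rear feet at x = 0.19, y = +-0.078. Above the plate nothing stands forward of x = 0.04 but a flat tray.
- front_foot (a point): Bottom centre of the grinder's front foot, a 30 mm rubber disc 10 mm high on a thin stem; on the worktop at the start, where it bears about 25 N.
- front_edge (a point): Middle of the lower front edge of the grinder's base plate (14 mm thick): 22 mm in front of the foot's centre, 62 mm above the worktop at the start.
- grinder_level (a point): A point in the middle under the grinder's base plate. Its z axis is square to the plate: vertical when the grinder is level.
- fulcrum_block: Pale hardwood block on a rubber sole, 125 x 46 mm, 16 mm high, with a stop strip 12 mm wide and 6 mm high across the top of the end under the grinder. It stands ready, loose, about 68 mm to the grinder's +y side of the front foot, pointing in under the base plate's edge. Origin: under its centre; x points to its stop end, z up.
- block_stop (a point): Foot of the stop strip on the fulcrum block, mid width, where its face meets the flat top (50.5 mm from the block's centre, 16 mm above the worktop). The bar's heel butts here: heel centre 6 mm before it and 6 mm above it.
- pry_bar: Steel pry bar, 0.47 kg, L-shaped. Origin: centre of the rounded heel (radius 6 mm) where handle and toe meet. Flat handle 20 mm wide, 12 mm thick, with a black grip (24 mm wide, z = -0.006 to 0.016) from x = -0.122 to the end at -0.237; forked toe 32 mm wide stands up to z = 0.050; y is across. It starts lying on the worktop, toe up. Centre of mass 106 mm behind the heel.
- bar_grip (a point): Point in the bar's black grip, 180 mm behind the heel and level with its centre. With the heel on the block against the stop and the handle raised 0.7 to 0.85 rad, the toe passes under the plate. Swinging the handle down takes 4 to 12 N here. Lying flat on the block, the toe upright over the heel, it lifts the front about 9 mm and stays by itself; let go half way, it may swing up again.
- bar_tip (a point): Rounded end (radius 4 mm) of the bar's toe, 50 mm above the heel centre.
- packing_plate: Black hard-plastic packing plate, 60 g: a pad 38 mm wide, 5 mm thick, a raised ridge (12 mm high) across its back, behind it a grip tail 22 mm wide, 12 mm high, to x = -0.084. Origin: on its underside where the foot's centre belongs; x points from tail to the pad's free front edge (x = 0.018), z up. Ridge face at x = -0.016: it meets the foot's rim (radius 15 mm) when home.
- plate_grip (a point): Middle of the packing plate's grip tail, 62 mm behind its origin, 8 mm above its underside.
- tamper: Bystander: steel tamper with wooden grip. Leave it where it is. Origin: under its centre.
- tasting_cup: Bystander: pale stoneware cup. Leave it where it is. Origin: under its centre.
- milk_jug: Bystander: blue milk jug. Leave it where it is. Origin: under its centre.
- timer: Bystander: round kitchen timer, 58 mm. Leave it where it is. Origin: under its centre.
- order_pad: Bystander: white order pad, 110 x 75 x 12 mm. Leave it where it is. Origin: under its centre.
- grounds_brush: Bystander: small counter brush with wooden handle, 176 mm, 14 mm high. Leave it where it is. Origin: under its centre.

How it is judged (in metres and radians):
On the way, in this order (a step that is already met when the one before it is completed fails the run):
1. the front of the grinder is levered up with the held bar until the foot is clear by more than the plate's thickness (height (world z) of front_foot above 0.0062 m and contact force between pry_bar and grinder above 5 N and contact force between the fingers and pry_bar above 0.5 N), for 0.2 s.
2. the packing plate, flat on the worktop, is pushed home under the raised foot, its ridge touching the foot, while the bar alone holds the grinder up (horizontal distance between packing_plate and front_foot below 0.006 m and height (world z) of front_foot above 0.0062 m and height (world z) of packing_plate below 0.003 m and contact force between pry_bar and grinder above 5 N and contact force between the fingers and pry_bar below 0.1 N and contact force between packing_plate and grinder above 0.5 N), for 0.05 s.
At the end, for the whole second after the job is handed in: the front foot stands on the packing plate, within 6 mm of its marked point, 3.5 to 6.2 mm above the worktop, the grinder level within 0.01 rad and at rest; the bar is out from under the grinder and lies still, low on the worktop (horizontal distance between packing_plate and front_foot below 0.006 m and height (world z) of front_foot between 0.0035 and 0.0062 m and angle between grinder_level's own z axis and vertical below 0.01 rad and contact force between packing_plate and grinder above 10 N and contact force between pry_bar and grinder below 0.1 N and (x of bar_tip in the frame of grinder below -0.03 m or y of bar_tip in the frame of grinder above 0.11 m or y of bar_tip in the frame of grinder below -0.11 m) and height (world z) of pry_bar below 0.04 m and linear speed of pry_bar below 0.02 m/s and linear speed of grinder below 0.01 m/s); the robot touches nothing.
It fails at once if the grinder is tipped up by over 16 mm, shoved by over 20 mm or dropped (faster than 0.12 m/s) (height (world z) of front_foot above 0.016 m or distance of front_foot from where it was at the start of the episode above 0.02 m or linear speed of grinder above 0.12 m/s).
It fails at once if the hand or arm pushes or lifts the grinder (over 8 N) (contact force between any of the fingers, the arm and grinder above 8 N).
It fails at once if the plate is rammed against the raised foot (over 20 N before the grinder is let down on it) (height (world z) of front_foot above 0.0062 m and contact force between packing_plate and grinder above 20 N).
It fails at once if the bar is forced (over 120 N on the block or the grinder) (contact force between pry_bar and fulcrum_block above 120 N or contact force between pry_bar and grinder above 120 N).
It fails at once if the block is shoved by over 15 mm or a bystander moved by over 20 mm (distance of fulcrum_block from where it was at the start of the episode above 0.015 m or distance of any of tamper, tasting_cup, milk_jug, timer, order_pad, grounds_brush from where it was at the start of the episode above 0.02 m).
It also fails if it takes over 72 s, if anything falls off the work surface, if the arm or the gripper's body presses on something with over 40 N, if the wrist force passes 120 N, or if a joint passes its speed limit or range.

ROBOT

A 6-joint arm with a two-finger parallel gripper is mounted at the origin on a cart in front of the work surface, level with it; the furniture and walls round the work are solid. World frame = base frame: x ahead of the robot, y to its left, z up, the work surface at z = 0. Lengths are in m, angles in degrees, forces in N, time in s.
With the tool pointing down it reaches from about 0.35 to 0.925 m from the base axis. Payload 6.4 kg.
Tool frame: the origin (TCP) lies midway between the tips of the shut fingers; the grasp point (between the pads) lies 19 mm behind it; z points along the fingers, y is the line along which they close (so a half turn about z gives the same grasp; the last joint's range is limited). The gripper opens to 94 mm and grips with 3 to 60 N. Pads are 16 mm wide; open, the fingers measure 119 mm over their backs; the gripper's body (75 mm by 177 mm) begins 78 mm behind the grasp point.
Start: joints at [-79.532, 14.043, 89.255, -0, 76.702, -9.975], TCP at [0.227, -0.609, 0.184] pointing down, gripper open.
Joint ranges: [-179.41, 179.41], [-58.25, 129.5], [7.25, 145.43], [-54.29, 234.29], [11.92, 165.04], [-157.13, 157.13]. Speed limits (degrees/s): [147.25, 147.25, 180, 180, 180, 180].

INTERFACE

Orientations are given as a 3x3 rotation matrix whose columns are the frame's x, y, z axes.
In Python, from bench import ctrl gives the robot as it stands.
- The arm moves only by the tool step_arm, never from a script. Its argument "rows" is a list of rows, each an object of numbers: "tx", "ty", "tz": the shift along the world's x, y, z in m; "yaw": the turn about the world's z in rad. In form: [{"tx": .., "ty": .., "tz": .., "yaw": ..}, ...]. A call has 1 to 12 rows; each row shifts and turns the commanded pose from where the row before left it; what a row does not reach is not made up. A row lasts 1/12 s, in which the tool goes at most 41.7 mm and 7.16 degrees, less where a joint would pass 70% of its speed; a pose out of reach is approached as far as the arm can. A call is refused whole if a number of a shift passes 0.0417 or a number of a turn 0.125, either way. A call with a gripper value outside its range is refused whole. "claw" is the opening, from 0 (shut) to 1 (fully open), set as the call begins (left out, the last holds). The fingers move at their own pace and stop on an object; "squeeze" is the grip in N (left out, the last holds). Time passes only in rows, so rows that do not move let the fingers close. It gives the time, the measured TCP pose, the force, the opening and the grip force at its end, in the units of the state.
- ctrl.state(): the state, without advancing time (a new reading comes with each control period).
- ctrl.capture(name): name is "scene" or "top" or "wrist"; returns the picture (420x560x3 uint8, red, green, blue); there is no depth.
- ctrl.get_calibration(name): a dict with "fx", "fy", "cx", "cy" (pixels), "R" (3x3) and "t" (3): a world point X has camera coordinates R X + t. Camera axes: x right, y down, z forward; pixel columns grow to the right and rows downward; lengths in m; the calibration is good to about 2 mm. A picture is of the moment at which its call begins: read the wrist's pose just before it. get_calibration takes no time and is no camera call; for the wrist camera it gives the pose at the moment of the call.
- ctrl.sign_off(): hands the job in; it is judged then, once.
Trained networks look in the newest picture that a camera, given by its name, has taken for a name from the list of things; names that differ only in an ending like _2 or _b are one class to them, and where a whole thing is asked for, a point or a joint stands for the part that bears it (a point fixed in the world has none). Each returns a list of dicts, best first, with "p" (0 to 1); they miss things now and then, are a little off and sometimes report something else, mostly with a low value. They report only what shows in the picture. A call takes as long as a camera call.
- ctrl.spot_in(camera, label): "rect" ([left, top, width, height] in pixels, round what is visible of it).
- ctrl.regions_of(camera, label): "mask" (420x560 bool, what is visible of it) and "rect" ([left, top, width, height] in pixels, round what is visible of it).
- ctrl.place_of(camera, label): "at" ([row, column] in pixels: a listed point, or the origin of a listed thing).
The state is a dict: "time": time; "joint_positions": joint angles; "qvel": joint speeds; "effort": joint torques, N m; "position": TCP position; "tool_rot": TCP orientation; "force": force on the tool from outside, world axes, zero at the start; "moment": the same for the moment, N m; "opening": finger opening in m; "gripper_force": force on a finger pad.
Only numpy, scipy, OpenCV 4.12 (cv2) and the standard library are available. Lean on these libraries where they do the work, as an engineer would, in place of code of your own. Each camera call takes 0.05 s, during which the arm holds its last target. There are 200 camera calls.

## Working session

There is one attempt and no reset: what is moved stays moved. The work goes in short steps, Python scripts to look and compute and a tool call to move; the robot and the scene stay as the last step left them, time stands still between calls to the robot, and variables do not carry over. Pictures are saved under pics/ and viewed, at most 10 in all, crops included, and the job is handed in when it is done.

Besides the shell and the picture viewer there is one more tool, called after "Request:" as a command line: name --argument value ..., lists and objects as JSON in quotes. step_arm: Moves the arm, as the interface text tells. Its arguments: {"type":"object","properties":{"rows":{"type":"array"},"claw":{"type":"number"},"squeeze":{"type":"number"}},"required":["rows"]}

```bash
ls; mkdir -p pics; cat > h.py <<'E'
import numpy as np, cv2
from bench import ctrl
def save(cam,name):
    im=ctrl.capture(cam); cv2.imwrite(f'pics/{name}.png',im[:,:,::-1]); return im
def ray(cam,rc):
    c=ctrl.get_calibration(cam);R=np.array(c['R']);t=np.array(c['t'])
    d=R.T@np.array([(rc[1]-c['cx'])/c['fx'],(rc[0]-c['cy'])/c['fy'],1.]);return -R.T@t,d
def atz(cam,rc,z=0):
    o,d=ray(cam,rc);return o+d*(z-o[2])/d[2]
def proj(cam,X):
    c=ctrl.get_calibration(cam);p=np.array(c['R'])@np.array(X)+np.array(c['t'])
    return [c['fy']*p[1]/p[2]+c['cy'],c['fx']*p[0]/p[2]+c['cx']]
E
python3 - <<'E'
from h import *
a=save('scene','s0');b=save('top','t0')
np.set_printoptions(precision=4,suppress=True)
Z=dict(front_foot=0,front_edge=.062,fulcrum_block=0,block_stop=.016,pry_bar=.006,bar_grip=.006,bar_tip=.056,packing_plate=0,plate_grip=.008,grinder=0,timer=0,tamper=0,tasting_cup=0,milk_jug=0,order_pad=0,grounds_brush=0)
for n,z in Z.items():
  for cam in('scene','top'):
    r=ctrl.place_of(cam,n)
    for q in r[:1]: print(n,cam,round(q['p'],2),np.round(q['at'],1),atz(cam,q['at'],z))
print(ctrl.state())
E
```

```text
pics
front_edge scene 0.78 [196.4 259.5] [0.6159 0.3006 0.062 ]
front_edge top 0.87 [207.8 267.2] [0.5901 0.3204 0.062 ]
fulcrum_block scene 0.83 [230.3 280.9] [0.5301 0.281  0.    ]
fulcrum_block top 0.65 [233.8 283.4] [0.5269 0.2779 0.    ]
block_stop scene 0.91 [236.6 266.2] [0.5133 0.3337 0.016 ]
block_stop top 0.94 [235.3 264.4] [0.5211 0.3304 0.016 ]
pry_bar scene 0.65 [209.5 319.2] [0.5473 0.1508 0.006 ]
pry_bar top 0.98 [224.8 327.5] [0.5505 0.1542 0.006 ]
bar_grip top 0.55 [217.2 392.5] [ 0.5704 -0.0278  0.006 ]
bar_tip scene 0.91 [192.7 319.1] [0.5601 0.1467 0.056 ]
bar_tip top 0.82 [221.7 329. ] [0.5516 0.1544 0.056 ]
packing_plate scene 0.59 [229.6 375.2] [0.414  0.0556 0.    ]
packing_plate top 0.92 [268.1 367.2] [0.4296 0.047  0.    ]
plate_grip scene 0.89 [223.5 402.8] [ 0.3921 -0.0187  0.008 ]
plate_grip top 0.68 [278.1 388.1] [ 0.4016 -0.0075  0.008 ]
grinder scene 0.94 [221.2 250.6] [0.5996 0.3371 0.    ]
grinder top 0.75 [211.8 261.4] [0.5901 0.3398 0.    ]
timer scene 0.66 [191.  269.1] [0.6883 0.2341 0.    ]
timer top 0.76 [179.9 299.6] [0.6818 0.2304 0.    ]
tam
[... 386 characters left out ...]
0972 0.    ]
grounds_brush scene 0.83 [264.  302.3] [0.3991 0.2908 0.    ]
grounds_brush top 0.94 [277.4 282.7] [0.4056 0.2807 0.    ]
{'time': 1.7, 'joint_positions': array([-79.5315,  14.0428,  89.2547,  -0.0008,  76.7007,  -9.9753]), 'qvel': array([ 0.0754,  0.1205, -0.0887,  0.0482, -0.0589,  0.1315]), 'effort': array([  0.0001, -41.5826, -31.4869,   0.0685,   0.0289,  -0.    ]), 'position': array([ 0.227 , -0.6091,  0.1844]), 'tool_rot': array([[ 0.937 ,  0.3493, -0.    ],
       [ 0.3493, -0.937 , -0.    ],
       [-0.    ,  0.    , -1.    ]]), 'force': array([ 0.5977, -0.2288,  0.3026]), 'moment': array([ 0.0588,  0.0278, -0.0235]), 'gripper_force': 0.0, 'opening': 0.0941722847195191}
```

```bash
python3 - <<'E'
import cv2
a=cv2.imread('pics/s0.png')[120:330,120:460];b=cv2.imread('pics/t0.png')[120:330,120:460]
cv2.imwrite('pics/s0c.png',cv2.resize(a,(800,494)));cv2.imwrite('pics/t0c.png',cv2.resize(b,(800,494)))
E
```

```text
(no output)
```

View pics/s0c.png

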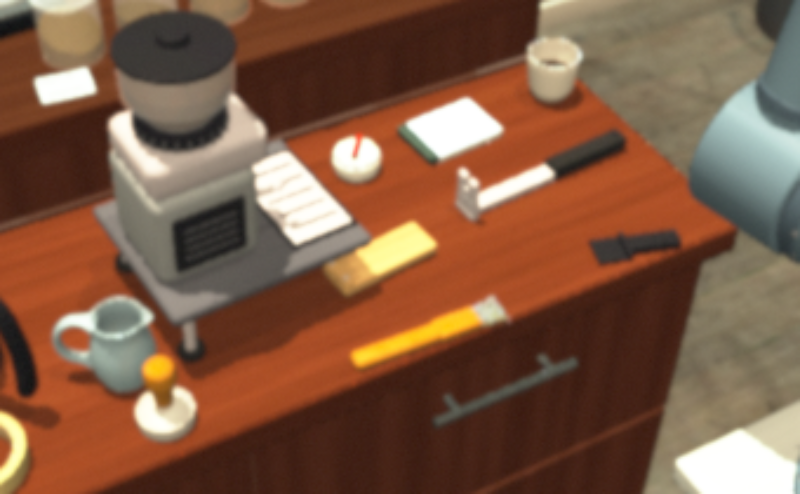

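View pics/t0c.png

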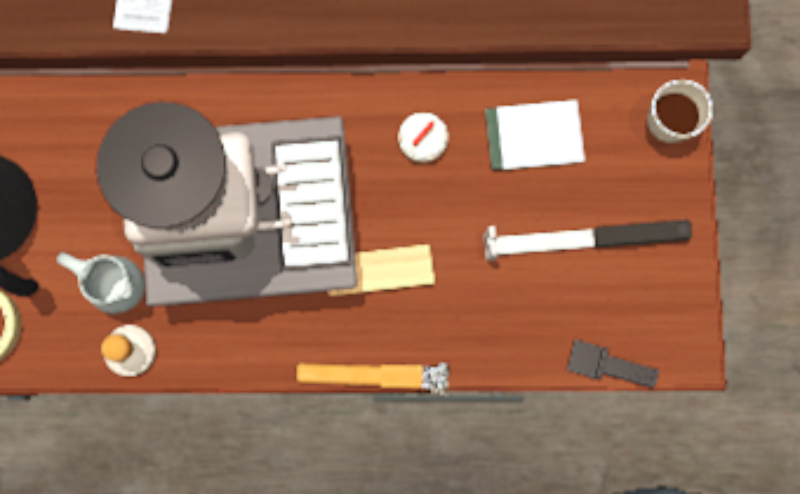

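The scene view shows the grinder on the left with its front facing -y. The block lies under its near front edge at about (370,260) in the crop. The bar is toe-left at (470,190), with its grip at (590,150). The black plate is at (635,245). The top view agrees with this. I'll move over the bar grip now.

Request:
step_arm --rows '[{"tx": 0.0245, "ty": 0.0415, "tz": 0.002, "yaw": 0.0945}, {"tx": 0.0245, "ty": 0.0415, "tz": 0.002, "yaw": 0.0945}, {"tx": 0.0245, "ty": 0.0415, "tz": 0.002, "yaw": 0.0945}, {"tx": 0.0245, "ty": 0.0415, "tz": 0.002, "yaw": 0.0945}, {"tx": 0.0245, "ty": 0.0415, "tz": 0.002, "yaw": 0.0945}, {"tx": 0.0245, "ty": 0.0415, "tz": 0.002, "yaw": 0.0945}, {"tx": 0.0245, "ty": 0.0415, "tz": 0.002, "yaw": 0.0945}, {"tx": 0.0245, "ty": 0.0415, "tz": 0.002, "yaw": 0.0945}, {"tx": 0.0245, "ty": 0.0415, "tz": 0.002, "yaw": 0.0945}, {"tx": 0.0245, "ty": 0.0415, "tz": 0.002, "yaw": 0.0945}, {"tx": 0.0245, "ty": 0.0415, "tz": 0.002, "yaw": 0.0945}, {"tx": 0.0245, "ty": 0.0415, "tz": 0.002, "yaw": 0.0945}]' --claw 0.7

```text
time: 2.7
position: [0.4817, -0.177, 0.2056]
tool_rot: [[0.075, 0.997, 0.001], [0.997, -0.075, -0.001], [-0.0, 0.001, -1.0]]
force: [-0.3, 0.3, 0.0]
opening: 0.0662
gripper_force: 0.0
```

Request:
step_arm --rows '[{"tx": 0.0245, "ty": 0.0415, "tz": 0.002, "yaw": 0.0945}, {"tx": 0.0245, "ty": 0.0415, "tz": 0.002, "yaw": 0.0945}, {"tx": 0}, {"tx": 0}]'

```text
validation failed for argument at $.ro...
```

```bash
python3 - <<'E'
from h import *
np.set_printoptions(precision=4,suppress=True)
s=ctrl.state();print(s['time'],s['position'],s['tool_rot'][:,1],s['force'])
a=save('wrist','w0')
Z=dict(front_edge=.062,fulcrum_block=0,block_stop=.016,pry_bar=.006,bar_grip=.006,bar_tip=.056,packing_plate=0,plate_grip=.008)
for n,z in Z.items():
    for q in ctrl.place_of('wrist',n)[:1]: print(n,round(q['p'],2),np.round(q['at'],1),atz('wrist',q['at'],z))
for cam in('top','wrist'):
  for n in('fulcrum_block','pry_bar','grinder'):
    for q in ctrl.regions_of(cam,n)[:1]:
      rc=np.argwhere(q['mask'])
      zz={'fulcrum_block':.016,'pry_bar':.012,'grinder':.08}[n]
      m=q['mask'].astype(np.uint8);c=max(cv2.findContours(m,0,1)[0],key=cv2.contourArea)[:,0]
      P=np.array([atz(cam,p[::-1],zz)[:2] for p in c]).astype(np.float32)
      print(cam,n,round(q['p'],2),cv2.minAreaRect(P),cv2.boxPoints(cv2.minAreaRect(P)).round(3).tolist())
E
```

```text
2.7 [ 0.4817 -0.177   0.2056] [ 0.9972 -0.0753  0.0008] [-0.2762  0.2977  0.0191]
fulcrum_block 0.25 [ 62.6 475.4] [ 0.7011 -0.0699  0.    ]
plate_grip 0.57 [ 27.6 181.2] [ 0.4    -0.0181  0.008 ]
top fulcrum_block 0.65 ((0.525305986404419, 0.2768595218658447), (0.04640451818704605, 0.10360363870859146), 6.711320400238037) [[0.4959999918937683, 0.32600000500679016], [0.5080000162124634, 0.22300000488758087], [0.5540000200271606, 0.2280000001192093], [0.5419999957084656, 0.3310000002384186]]
top pry_bar 0.76 ((0.5617526769638062, 0.03891848027706146), (0.03158107399940491, 0.24534724652767181), 2.9103517532348633) [[0.5400000214576721, 0.16099999845027924], [0.5519999861717224, -0.08399999886751175], [0.5839999914169312, -0.08299999684095383], [0.5709999799728394, 0.16200000047683716]]
top grinder 0.96 ((0.6028047800064087, 0.46185117959976196), (0.23742060363292694, 0.2869156301021576), 4.602484226226807) [[0.4729999899864197, 0.5950000286102295], [0.4959999918937683, 0.3089999854564667], [0.7329999804496765, 0.328000009059906], [0.7099999785423279, 0.6140000224113464]]
wrist pry_bar 0.85 ((0.5654292106628418, -0.04613390564918518), (0.02796887420117855, 0.08286942541599274), 3.967884063720703) [[0.5490000247955322, -0.006000000052154064], [0.5540000200271606, -0.08799999952316284], [0.5820000171661377, -0.08699999749660492], [0.5770000219345093, -0.004000000189989805]]
```

Request:
step_arm --rows '[{"tx": 0.008, "ty": 0.033, "tz": 0.005, "yaw": 0.018}, {"tx": 0.008, "ty": 0.033, "tz": 0.005, "yaw": 0.018}, {"tx": 0.008, "ty": 0.033, "tz": 0.005, "yaw": 0.018}, {"tx": 0.008, "ty": 0.033, "tz": 0.005, "yaw": 0.018}, {"tx": 0.008, "ty": 0.033, "tz": 0.005, "yaw": 0.018}, {"tx": 0.008, "ty": 0.033, "tz": 0.005, "yaw": 0.018}, {"tx": 0.008, "ty": 0.033, "tz": 0.005, "yaw": 0.018}, {"tx": 0.008, "ty": 0.033, "tz": 0.005, "yaw": 0.018}, {"tx": 0, "ty": 0, "tz": 0, "yaw": 0}, {"tx": 0, "ty": 0, "tz": 0, "yaw": 0}]'

```text
time: 4.28
position: [0.5452, 0.0863, 0.2453]
tool_rot: [[-0.067, 0.998, 0.0], [0.998, 0.067, -0.0], [-0.0, 0.0, -1.0]]
force: [0.1, 0.4, 0.5]
opening: 0.066
gripper_force: 0.0
```

```bash
cat > look.py <<'E'
from h import *
import sys
np.set_printoptions(precision=4,suppress=True)
def look(name=None,names=None):
    s=ctrl.state();print(s['time'],s['position'],'yaw_y',np.degrees(np.arctan2(s['tool_rot'][1,1],s['tool_rot'][0,1])),s['force'])
    save('wrist',name)
    Z=dict(front_foot=0,front_edge=.062,fulcrum_block=0,block_stop=.016,pry_bar=.006,bar_grip=.006,bar_tip=.056,packing_plate=0,plate_grip=.008)
    for n in names or Z:
        z=Z[n]
        for q in ctrl.place_of('wrist',n)[:1]: print(n,round(q['p'],2),np.round(q['at'],1),atz('wrist',q['at'],z))
E
python3 - <<'E'
from look import *
look('w1')
for n,zz in(('fulcrum_block',.016),('pry_bar',.012),('grinder',.076)):
    for q in ctrl.regions_of('wrist',n)[:1]:
      m=q['mask'].astype(np.uint8);c=max(cv2.findContours(m,0,1)[0],key=cv2.contourArea)[:,0]
      P=np.array([atz('wrist',p[::-1],zz)[:2] for p in c]).astype(np.float32)
      print(n,round(q['p'],2),cv2.minAreaRect(P),cv2.boxPoints(cv2.minAreaRect(P)).round(3).tolist())
E
```

```text
4.2833 [0.5452 0.0863 0.2453] yaw_y 3.8253809655647 [0.0536 0.3793 0.4869]
block_stop 0.17 [119.3 283.7] [0.5508 0.1493 0.016 ]
pry_bar 0.56 [117.8 287.7] [0.5556 0.1513 0.006 ]
bar_grip 0.75 [261.6 282.9] [ 0.5623 -0.0303  0.006 ]
bar_tip 0.92 [118.6 286. ] [0.5524 0.1511 0.056 ]
packing_plate 0.9 [204.  172.4] [0.4179 0.0369 0.    ]
plate_grip 0.68 [245.9 159.7] [ 0.4034 -0.0173  0.008 ]
fulcrum_block 0.96 ((0.5272566080093384, 0.24560010433197021), (0.04581248760223389, 0.05376838892698288), 4.142091751098633) [[0.5019999742507935, 0.2709999978542328], [0.5059999823570251, 0.21699999272823334], [0.5519999861717224, 0.2199999988079071], [0.5479999780654907, 0.27399998903274536]]
pry_bar 0.82 ((0.5613548159599304, 0.03449814021587372), (0.03596418723464012, 0.24697227776050568), 4.591860294342041) [[0.5339999794960022, 0.15600000321865082], [0.5529999732971191, -0.09000000357627869], [0.5889999866485596, -0.08699999749660492], [0.5690000057220459, 0.1589999943971634]]
```

View pics/w1.png

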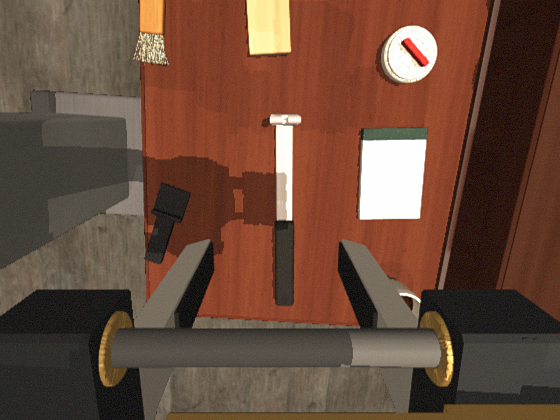

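Wrist view: bar nearly vertical, heel at (285,120), grip centre around (285,262). Plate at (170,210), block at (268,20). I'll descend onto the grip.

Request:
step_arm --rows '[{"tx": 0.0045, "ty": -0.0285, "tz": -0.02, "yaw": 0}, {"tx": 0.0045, "ty": -0.0285, "tz": -0.02, "yaw": 0}, {"tx": 0.0045, "ty": -0.0285, "tz": -0.025, "yaw": 0}, {"tx": 0.0045, "ty": -0.0285, "tz": -0.025, "yaw": 0}, {"tx": 0, "ty": 0, "tz": -0.035, "yaw": 0}, {"tx": 0, "ty": 0, "tz": -0.035, "yaw": 0}, {"tx": 0, "ty": 0, "tz": -0.035, "yaw": 0}, {"tx": 0, "ty": 0, "tz": -0.03, "yaw": 0}, {"tx": 0, "ty": 0, "tz": -0.015, "yaw": 0}, {"tx": 0, "ty": 0, "tz": 0, "yaw": 0}]'

```text
time: 5.77
position: [0.5594, -0.0281, 0.0008]
tool_rot: [[-0.064, 0.998, -0.008], [0.998, 0.064, 0.002], [0.003, -0.008, -1.0]]
force: [-0.4, 0.8, -0.3]
opening: 0.0656
gripper_force: 0.0
```

Request:
step_arm --rows '[{"tx": 0, "ty": 0, "tz": 0, "yaw": 0}, {"tx": 0, "ty": 0, "tz": 0, "yaw": 0}, {"tx": 0, "ty": 0, "tz": 0, "yaw": 0}, {"tx": 0, "ty": 0, "tz": 0, "yaw": 0}, {"tx": 0, "ty": 0, "tz": 0, "yaw": 0}, {"tx": 0, "ty": 0, "tz": 0, "yaw": 0}]' --claw 0.05 --squeeze 25

```text
time: 6.27
position: [0.5636, -0.029, 0.0059]
tool_rot: [[-0.064, 0.998, 0.001], [0.998, 0.064, -0.0], [-0.0, 0.001, -1.0]]
force: [0.8, -0.3, -0.2]
opening: 0.0293
gripper_force: 0.0
```

Request:
step_arm --rows '[{"tx": 0, "ty": 0, "tz": 0, "yaw": 0}, {"tx": 0, "ty": 0, "tz": 0, "yaw": 0}, {"tx": 0, "ty": 0, "tz": 0, "yaw": 0}]'

```text
time: 6.52
position: [0.563, -0.0289, 0.0051]
tool_rot: [[-0.064, 0.998, -0.0], [0.998, 0.064, -0.0], [-0.0, -0.0, -1.0]]
force: [0.6, -0.2, -0.4]
opening: 0.0094
gripper_force: 0.0
```

Request:
step_arm --rows '[{"tx": 0, "ty": 0.001, "tz": 0.0175, "yaw": 0}, {"tx": 0, "ty": 0.0025, "tz": 0.0174, "yaw": 0}, {"tx": 0, "ty": 0.0043, "tz": 0.017, "yaw": 0}, {"tx": -0.0005, "ty": 0.006, "tz": 0.0165, "yaw": 0}, {"tx": -0.0005, "ty": 0.0074, "tz": 0.0159, "yaw": 0}, {"tx": -0.0005, "ty": 0.0089, "tz": 0.0151, "yaw": 0}, {"tx": -0.0007, "ty": 0.0103, "tz": 0.0141, "yaw": 0}, {"tx": -0.0008, "ty": 0.0118, "tz": 0.0131, "yaw": 0}, {"tx": -0.0006, "ty": 0.0092, "tz": 0.0086, "yaw": 0}, {"tx": 0, "ty": 0, "tz": 0, "yaw": 0}]'

```text
time: 7.35
position: [0.5605, 0.0339, 0.1424]
tool_rot: [[-0.066, 0.998, 0.004], [0.998, 0.066, -0.0], [-0.0, 0.003, -1.0]]
force: [-0.4, -0.1, -0.1]
opening: 0.0046
gripper_force: 0.0
```

```bash
python3 - <<'E'
from look import *
look('w2',['pry_bar','bar_tip'])
save('scene','s2')
cv2.imwrite('pics/s2c.png',cv2.resize(cv2.imread('pics/s2.png')[120:300,220:460],(800,600)))
for n in('pry_bar','bar_tip','bar_grip'):
  for q in ctrl.place_of('scene',n)[:1]: print(n,q)
E
```

```text
7.35 [0.5605 0.0339 0.1424] yaw_y 3.775672122083823 [-0.4135 -0.1283 -0.0755]
pry_bar 0.79 [ 57.1 274.2] [0.5512 0.1508 0.006 ]
bar_tip 0.7 [ 48.7 272.8] [0.5501 0.1491 0.056 ]
pry_bar {'at': [212.0, 317.8], 'p': 0.72}
bar_tip {'at': [196.4, 319.1], 'p': 0.75}
bar_grip {'at': [187.1, 370.7], 'p': 0.97}
```

View pics/s2c.png

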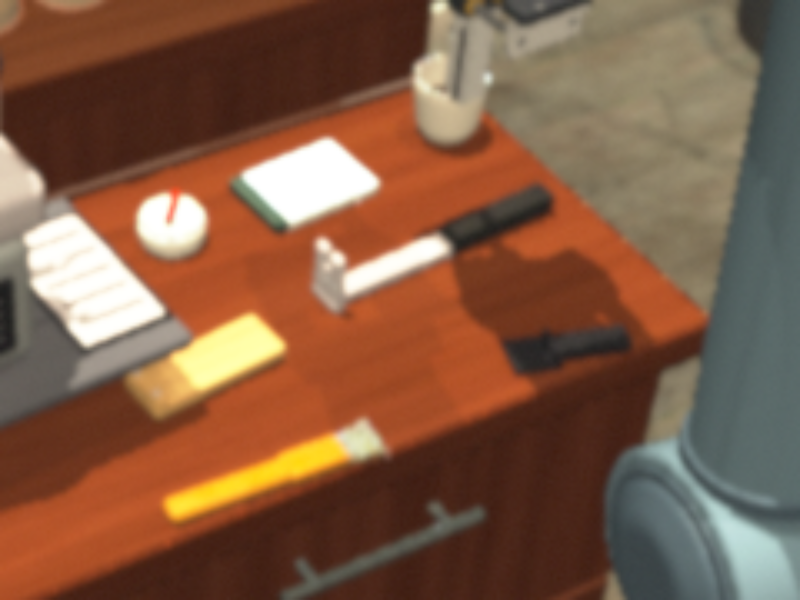

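```bash
python3 - <<'E'
from look import *
print(ctrl.get_calibration('scene'),ctrl.get_calibration('top'))
save('top','t2');s=ctrl.state()
for n,z in(('pry_bar',.006),('bar_grip',.006),('bar_tip',.056)):
  for cam in('scene','top'):
   for q in ctrl.place_of(cam,n)[:2]: print(n,cam,q,atz(cam,q['at'],z))
for cam in('scene','top'): print('tcp',proj(cam,s['position']))
for cam in('scene','top','wrist'):
  for q in ctrl.regions_of(cam,'pry_bar')[:1]:
      m=q['mask'].astype(np.uint8);c=max(cv2.findContours(m,0,1)[0],key=cv2.contourArea)[:,0]
      P=np.array([atz(cam,p[::-1],.012)[:2] for p in c]).astype(np.float32)
      print(cam,cv2.minAreaRect(P),cv2.boxPoints(cv2.minAreaRect(P)).round(3).tolist())
cv2.imwrite('pics/t2c.png',cv2.resize(np.vstack([cv2.imread('pics/t2.png')[150:290,300:460],cv2.imread('pics/t0.png')[150:290,300:460]]),(342,600)))
E
```

```text
{'fx': 536.4889168019831, 'fy': 536.4889168019831, 'cx': 283.35106957107865, 'cy': 210.90081290225544, 'R': array([[-0.4795, -0.8774,  0.0137],
       [-0.5985,  0.3156, -0.7363],
       [ 0.6417, -0.3613, -0.6765]]), 't': array([0.4942, 0.2805, 1.1965])} {'fx': 455.926720124982, 'fy': 455.926720124982, 'cx': 279.8347550456291, 'cy': 214.93761624305355, 'R': array([[-0.0056, -0.9998, -0.0193],
       [-0.9861,  0.0088, -0.166 ],
       [ 0.1661,  0.0181, -0.9859]]), 't': array([0.2908, 0.5701, 1.1875])}
pry_bar scene {'at': [212.0, 317.8], 'p': 0.72} [0.5403 0.1596 0.006 ]
pry_bar top {'at': [223.1, 328.1], 'p': 0.66} [0.5553 0.1525 0.006 ]
pry_bar top {'at': [171.3, 402.9], 'p': 0.47} [ 0.7024 -0.0634  0.006 ]
bar_grip scene {'at': [187.1, 370.7], 'p': 0.97} [ 0.5599 -0.0328  0.006 ]
bar_grip scene {'at': [277.0, 168.4], 'p': 0.23} [0.5107 0.6023 0.006 ]
bar_grip top {'at': [237.6, 267.4], 'p': 0.42} [0.5158 0.3226 0.006 ]
bar_tip scene {'at': [196.4, 319.1], 'p': 0.75} [0.547  0.1548 0.056 ]
bar_tip scene {'at': [222.5, 399.4], 'p': 0.72} [0.3629 0.0249 0.056 ]
bar_tip top {'at': [
[... 341 characters left out ...]
 [0.5490000247955322, -0.09600000083446503], [0.6230000257492065, -0.09000000357627869], [0.6050000190734863, 0.16300000250339508]]
top ((0.554161012172699, 0.0905405580997467), (0.14212210476398468, 0.03944585099816322), 89.49341583251953) [[0.5339999794960022, 0.019999999552965164], [0.5730000138282776, 0.01899999938905239], [0.574999988079071, 0.16099999845027924], [0.5350000262260437, 0.16200000047683716]]
wrist ((0.5557557940483093, 0.03725537657737732), (0.03525469824671745, 0.24919581413269043), 2.708076000213623) [[0.5320000052452087, 0.16099999845027924], [0.5440000295639038, -0.08799999952316284], [0.5789999961853027, -0.0860000029206276], [0.5669999718666077, 0.16300000250339508]]
```

View pics/t2c.png

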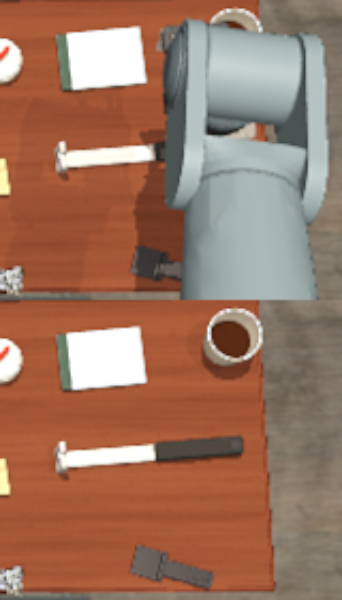

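View pics/w2.png

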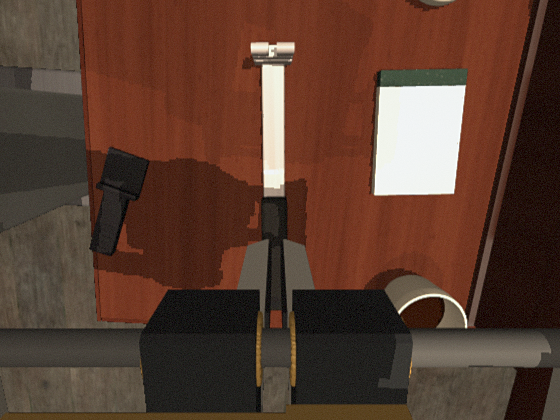

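Request:
step_arm --rows '[{"tx": 0, "ty": -0.016, "tz": 0, "yaw": 0}, {"tx": 0, "ty": -0.016, "tz": -0.02, "yaw": 0}, {"tx": 0, "ty": -0.016, "tz": -0.02, "yaw": 0}, {"tx": 0, "ty": -0.016, "tz": -0.02, "yaw": 0}, {"tx": 0, "ty": 0, "tz": -0.02, "yaw": 0}, {"tx": 0, "ty": 0, "tz": -0.01, "yaw": 0}, {"tx": 0, "ty": 0, "tz": 0, "yaw": 0}]' --claw 0.6

```text
time: 8.78
position: [0.5573, -0.031, 0.0477]
tool_rot: [[-0.064, 0.998, -0.005], [0.998, 0.064, 0.001], [0.002, -0.005, -1.0]]
force: [0.2, 0.6, -0.1]
opening: 0.0477
gripper_force: 0.0
```

```bash
python3 - <<'E'
from look import *
look('w3',['pry_bar','bar_tip','bar_grip'])
p=ctrl.state()['position'];print(proj('wrist',p),[proj('wrist',[p[0],p[1],z]) for z in(0.02,)],proj('wrist',[.565,-.03,.016]),proj('wrist',[.559,.03,.016]))
E
```

```text
8.7833 [ 0.5573 -0.031   0.0477] yaw_y 3.6503771905578275 [ 0.1719  0.6158 -0.0652]
pry_bar 0.69 [100.1  72.4] [0.4239 0.0401 0.006 ]
bar_grip 0.84 [216.1 285.9] [ 0.5686 -0.0295  0.006 ]
[np.float64(239.75651413448847), np.float64(274.32671781230044)] [[np.float64(223.69920609520804), np.float64(274.35873924326347)]] [np.float64(220.51615627709583), np.float64(280.96556391079486)] [np.float64(129.820213247301), np.float64(277.9820994332067)]
```

View pics/w3.png

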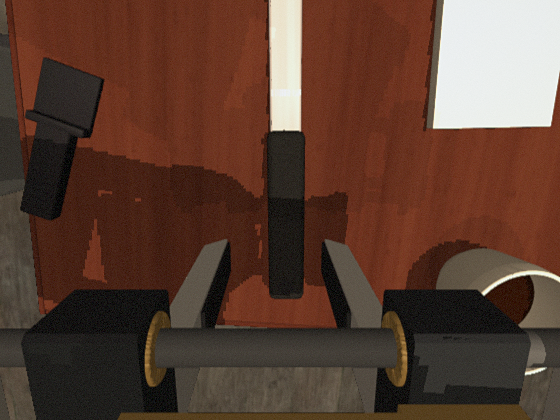

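Wrist view: the grip runs from (285,130) to (285,295). The fingertips, at (228,240) and (325,240), straddle it. I'll lower further and close while checking the opening.

Request:
step_arm --rows '[{"tx": 0.004, "ty": 0, "tz": -0.015, "yaw": 0}, {"tx": 0, "ty": 0, "tz": -0.015, "yaw": 0}, {"tx": 0, "ty": 0, "tz": -0.015, "yaw": 0}, {"tx": 0, "ty": 0, "tz": 0, "yaw": 0}, {"tx": 0, "ty": 0, "tz": 0, "yaw": 0}]'

```text
time: 9.4
position: [0.5636, -0.0312, 0.0058]
tool_rot: [[-0.065, 0.998, 0.0], [0.998, 0.065, -0.0], [-0.0, 0.0, -1.0]]
force: [0.8, -0.4, 0.6]
opening: 0.0563
gripper_force: 0.0
```

Request:
step_arm --rows '[{"tx": 0, "ty": 0, "tz": 0, "yaw": 0}, {"tx": 0, "ty": 0, "tz": 0, "yaw": 0}, {"tx": 0, "ty": 0, "tz": 0, "yaw": 0}, {"tx": 0, "ty": 0, "tz": 0, "yaw": 0}, {"tx": 0, "ty": 0, "tz": 0, "yaw": 0}]' --claw 0.15 --squeeze 25

```text
time: 9.82
position: [0.5638, -0.0316, 0.0058]
tool_rot: [[-0.064, 0.998, 0.001], [0.998, 0.064, -0.0], [-0.0, 0.001, -1.0]]
force: [0.3, -0.3, -0.8]
opening: 0.0265
gripper_force: 0.0
```

```bash
python3 - <<'E'
from look import *
s=ctrl.state();print(s['position'],s['opening'],s['gripper_force'])
save('wrist','w4')
E
```

```text
[ 0.5638 -0.0316  0.0058] 0.02650073970834892 0.0
```

View pics/w4.png

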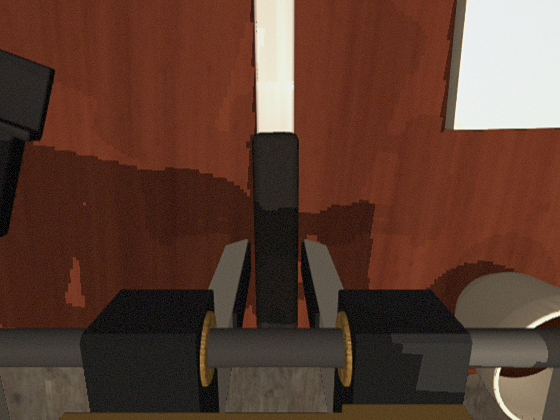

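The bar is between the fingers: grip at cols 254–299, fingertips at cols 248 and 303. I'll keep closing.

Request:
step_arm --rows '[{"tx": 0, "ty": 0, "tz": 0, "yaw": 0}, {"tx": 0, "ty": 0, "tz": 0, "yaw": 0}, {"tx": 0, "ty": 0, "tz": 0, "yaw": 0}]'

```text
time: 10.12
position: [0.5634, -0.0315, 0.0052]
tool_rot: [[-0.064, 0.998, -0.0], [0.998, 0.064, 0.0], [0.0, -0.0, -1.0]]
force: [-0.0, 1.0, 0.4]
opening: 0.014
gripper_force: 0.0
```

Request:
step_arm --rows '[{"tx": 0, "ty": 0, "tz": 0, "yaw": 0}, {"tx": 0, "ty": 0, "tz": 0, "yaw": 0}, {"tx": 0, "ty": 0, "tz": 0, "yaw": 0}]'

```text
time: 10.37
position: [0.5634, -0.0315, 0.0053]
tool_rot: [[-0.064, 0.998, -0.0], [0.998, 0.064, -0.0], [0.0, -0.0, -1.0]]
force: [1.4, 0.5, -0.4]
opening: 0.0141
gripper_force: 0.0
```

```bash
python3 - <<'E'
from look import *
p=cv2.imread('pics/w4.png');q=save('wrist','w5')[:,:,::-1]
for r in(100,200,262,280):
  for im in(p,q): print(r,im[r,232:322:3].sum(1).tolist())
r=ctrl.regions_of('wrist','pry_bar')[0];m=r['mask']
for k in(50,100,150,200,235,260): c=np.flatnonzero(m[k]);print(k,c.min() if len(c) else 0,c.max() if len(c) else 0)
E
```

```text
100 [206, 195, 211, 185, 180, 184, 183, 124, 408, 684, 677, 685, 694, 691, 680, 697, 698, 686, 690, 699, 624, 184, 198, 202, 190, 214, 185, 209, 200, 189]
100 [232, 198, 181, 179, 193, 205, 186, 135, 184, 660, 676, 689, 689, 691, 688, 696, 689, 693, 695, 701, 664, 222, 200, 199, 196, 193, 195, 189, 204, 196]
200 [112, 109, 88, 117, 111, 121, 120, 74, 111, 128, 117, 113, 99, 102, 127, 105, 127, 105, 105, 132, 107, 86, 121, 183, 193, 177, 198, 181, 192, 188]
200 [106, 107, 90, 101, 114, 93, 114, 129, 86, 92, 111, 121, 119, 128, 102, 101, 118, 115, 108, 125, 108, 98, 64, 194, 179, 177, 197, 200, 182, 201]
262 [248, 241, 255, 264, 37, 67, 78, 116, 28, 48, 22, 62, 98, 38, 51, 67, 72, 88, 60, 56, 39, 52, 221, 72, 41, 37, 266, 254, 244, 256]
262 [145, 259, 252, 257, 268, 251, 249, 247, 260, 66, 28, 58, 69, 67, 62, 65, 99, 96, 87, 41, 31, 233, 255, 243, 255, 235, 258, 257, 263, 143]
280 [258, 265, 231, 64, 35, 28, 116, 123, 35, 52, 80, 53, 74, 86, 65, 46, 93, 19, 72, 71, 69, 42, 210, 225, 0, 19, 66, 245, 261, 255]
280 [259, 264, 253, 263, 250, 261, 243, 258, 47, 40, 69, 73, 88, 74, 68, 60, 80, 66, 49, 65, 40, 48, 257, 247, 255, 266, 234, 278, 249, 242]
50 255 293
100 257 294
150 253 299
200 254 298
235 255 298
260 263 288
```

```bash
python3 - <<'E'
from look import *
s=ctrl.state();p=s['position'];R=s['tool_rot']
for g in(.0141,.0265):
 for z in(.0,.019,.04):
  a=[proj('wrist',p+R@np.array([0,sg*g/2,-z])) for sg in(-1,1)];print(g,z,np.round(a,1).tolist())
for w,z in((.02,.012),(.024,.022)):
  a=[proj('wrist',p+R@np.array([.05,sg*w/2,-(z-p[2])])) for sg in(-1,1)];print('bar',w,z,np.round(a,1).tolist())
q=cv2.imread('pics/w5.png');o=cv2.imread('pics/w4.png')
for im in(o,q):
 for r in range(234,300,6):
  b=im[r].astype(int).sum(1)>150
  print(r,np.flatnonzero(np.diff(b[200:350].astype(int)))+200)
E
```

```text
0.0141 0.0 [[239.8, 262.2], [239.8, 286.4]]
0.0141 0.019 [[251.8, 261.0], [251.8, 287.4]]
0.0141 0.04 [[268.0, 259.3], [268.0, 288.8]]
0.0265 0.0 [[239.8, 251.6], [239.8, 297.0]]
0.0265 0.019 [[251.8, 249.4], [251.8, 299.0]]
0.0265 0.04 [[268.1, 246.3], [268.0, 301.8]]
bar 0.02 0.012 [[155.1, 255.3], [155.1, 293.0]]
bar 0.024 0.022 [[157.3, 250.3], [157.3, 297.9]]
234 [306 307]
240 [225 226 239 247 303 316]
246 [205 207 224 246 304 326]
252 [221 245 298 299 305 328]
258 [219 243 307 331]
264 [216 242 297 300 308 333]
270 [214 241 297 300 310 336]
276 [212 239 297 301 311 338]
282 [201 202 210 238 297 301 312 341]
288 [207 237 299 300 313 343]
294 [213 235 315 337]
234 [298 299]
240 [214 215 226 227 251 259 291 317]
246 [237 258 292 319]
252 [221 222 224 225 235 257 293 319]
258 [218 219 233 256 293 318]
264 [231 256 294 319]
270 [218 219 229 255 295 321]
276 [215 216 227 254 296 323]
282 [225 254 296 325]
288 [219 220 223 253 297 326]
294 [239 252 298 311]
```

Request:
step_arm --rows '[{"tx": 0, "ty": 0, "tz": 0.015, "yaw": 0}, {"tx": 0, "ty": 0, "tz": 0.015, "yaw": 0}, {"tx": 0, "ty": 0, "tz": 0, "yaw": 0}, {"tx": 0, "ty": 0, "tz": 0, "yaw": 0}]' --claw 0

```text
time: 10.8
position: [0.5641, -0.0317, 0.0359]
tool_rot: [[-0.064, 0.998, 0.002], [0.998, 0.064, -0.0], [-0.001, 0.002, -1.0]]
force: [-1.0, -0.1, -0.3]
opening: 0.0004
gripper_force: 0.0
```

Request:
step_arm --rows '[{"tx": 0, "ty": 0, "tz": -0.004, "yaw": 0}, {"tx": 0, "ty": 0, "tz": -0.004, "yaw": 0}, {"tx": 0, "ty": 0, "tz": -0.004, "yaw": 0}, {"tx": 0, "ty": 0, "tz": -0.004, "yaw": 0}, {"tx": 0, "ty": 0, "tz": 0, "yaw": 0}, {"tx": 0, "ty": 0, "tz": 0, "yaw": 0}]'

```text
time: 11.3
position: [0.5629, -0.0313, 0.0185]
tool_rot: [[-0.064, 0.998, -0.001], [0.998, 0.064, 0.0], [0.0, -0.001, -1.0]]
force: [0.1, 0.2, -0.4]
opening: 0.0006
gripper_force: 0.0
```

Request:
step_arm --rows '[{"tx": 0, "ty": 0, "tz": -0.003, "yaw": 0}, {"tx": 0, "ty": 0, "tz": -0.003, "yaw": 0}, {"tx": 0, "ty": 0, "tz": -0.003, "yaw": 0}, {"tx": 0, "ty": 0, "tz": 0, "yaw": 0}]'

```text
time: 11.63
position: [0.5629, -0.0313, 0.0096]
tool_rot: [[-0.064, 0.998, -0.001], [0.998, 0.064, 0.0], [0.0, -0.001, -1.0]]
force: [0.1, 0.4, -1.4]
opening: 0.0005
gripper_force: 0.0
```

```bash
python3 - <<'E'
from look import *
s=ctrl.state();print(s['position'],s['force'],s['effort'],s['joint_positions'])
p,R=s['position'],s['tool_rot']
save('wrist','w6');save('scene','s6')
r=ctrl.regions_of('wrist','pry_bar')[0]['mask']
for k in(50,100,150,200,235,260): c=np.flatnonzero(r[k]);print(k,c.min() if len(c) else 0,c.max() if len(c) else 0)
a=cv2.resize(cv2.imread('pics/s6.png')[140:250,290:440],(800,587));u,v=proj('scene',p);print(u,v)
cv2.circle(a,(int((v-290)*800/150),int((u-140)*587/110)),4,(0,255,0),1);cv2.imwrite('pics/s6c.png',a)
E
```

```text
[ 0.5629 -0.0313  0.0096] [ 0.0681  0.4394 -1.4038] [ -0.0441 -37.1814 -26.1573   0.0568  -0.0293   0.0012] [-14.7087  15.6469 107.5803  -0.0004  56.8414 -18.3745]
50 256 295
100 258 295
150 254 299
200 255 299
235 256 298
260 0 0
185.7225169888795 369.84135747081166
```

View pics/s6c.png

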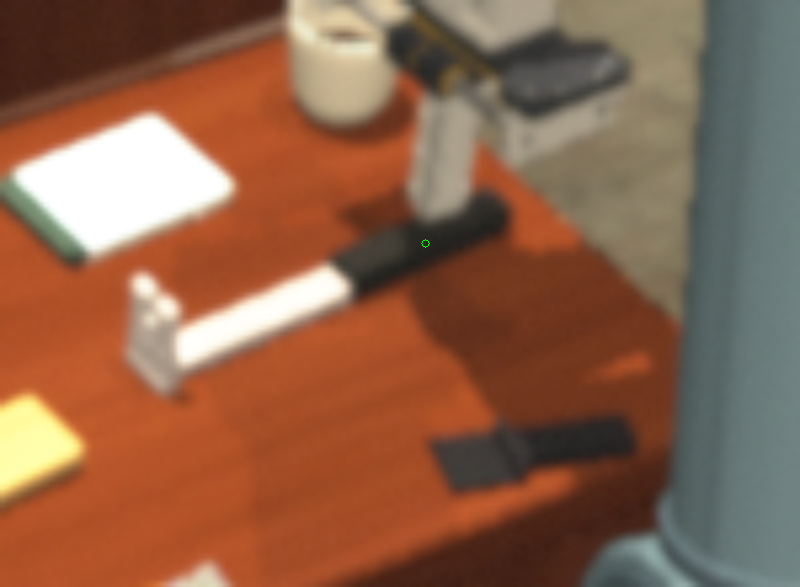

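The tip appears at (437,220), on the top or back edge of the grip. The reported TCP projects to (425,243), so the tips may be higher than reported or slightly behind the bar. I'll probe down gently.

Request:
step_arm --rows '[{"tx": 0, "ty": 0, "tz": -0.003, "yaw": 0}, {"tx": 0, "ty": 0, "tz": -0.002, "yaw": 0}, {"tx": 0, "ty": 0, "tz": 0, "yaw": 0}]'

```text
time: 12.03
position: [0.563, -0.0314, 0.0048]
tool_rot: [[-0.064, 0.998, -0.001], [0.998, 0.064, 0.0], [0.0, -0.001, -1.0]]
force: [-0.4, 0.1, 0.3]
opening: 0.0006
gripper_force: 0.0
```

Request:
step_arm --rows '[{"tx": 0, "ty": 0, "tz": -0.003, "yaw": 0}, {"tx": 0, "ty": 0, "tz": 0, "yaw": 0}, {"tx": 0, "ty": 0, "tz": 0, "yaw": 0}]'

```text
time: 12.28
position: [0.5632, -0.0314, 0.002]
tool_rot: [[-0.064, 0.998, -0.0], [0.998, 0.064, 0.0], [0.0, -0.0, -1.0]]
force: [-0.7, -0.2, 0.2]
opening: 0.0005
gripper_force: 0.0
```

Request:
step_arm --rows '[{"tx": 0, "ty": 0, "tz": -0.003, "yaw": 0}, {"tx": 0, "ty": 0, "tz": 0, "yaw": 0}, {"tx": 0, "ty": 0, "tz": 0, "yaw": 0}]'

```text
time: 12.53
position: [0.5638, -0.0316, 0.0011]
tool_rot: [[-0.064, 0.998, -0.0], [0.998, 0.064, -0.0], [-0.0, -0.0, -1.0]]
force: [-5.7, 1.1, 12.1]
opening: 0.0003
gripper_force: 6.1
```

Request:
step_arm --rows '[{"tx": 0, "ty": 0, "tz": -0.003, "yaw": 0}, {"tx": 0, "ty": 0, "tz": 0, "yaw": 0}, {"tx": 0, "ty": 0, "tz": 0, "yaw": 0}]'

```text
time: 12.78
position: [0.564, -0.0316, 0.0009]
tool_rot: [[-0.065, 0.998, -0.002], [0.998, 0.065, -0.0], [0.0, -0.002, -1.0]]
force: [-14.6, 2.7, 32.9]
opening: 0.0005
gripper_force: 16.3
```

Request:
step_arm --rows '[{"tx": 0, "ty": 0, "tz": 0.008, "yaw": 0}, {"tx": 0, "ty": 0, "tz": 0.004, "yaw": 0}, {"tx": 0, "ty": 0, "tz": 0, "yaw": 0}, {"tx": 0, "ty": 0, "tz": 0, "yaw": 0}, {"tx": 0, "ty": 0, "tz": 0, "yaw": 0}, {"tx": 0, "ty": 0, "tz": 0, "yaw": 0}, {"tx": 0, "ty": 0, "tz": 0, "yaw": 0}]' --claw 0.55

```text
time: 13.37
position: [0.5629, -0.0314, 0.0076]
tool_rot: [[-0.064, 0.998, -0.001], [0.998, 0.064, 0.0], [0.0, -0.001, -1.0]]
force: [0.8, 0.4, 0.3]
opening: 0.0436
gripper_force: 0.0
```

Request:
step_arm --rows '[{"tx": 0, "ty": 0, "tz": -0.004, "yaw": 0}, {"tx": 0, "ty": 0, "tz": -0.006, "yaw": 0}, {"tx": 0, "ty": 0, "tz": -0.003, "yaw": 0}, {"tx": 0, "ty": 0, "tz": 0, "yaw": 0}]'

```text
time: 13.7
position: [0.5624, -0.0312, -0.0061]
tool_rot: [[-0.064, 0.998, -0.002], [0.998, 0.064, 0.001], [0.001, -0.002, -1.0]]
force: [-0.6, 0.4, -0.5]
opening: 0.0515
gripper_force: 0.0
```

```bash
python3 - <<'E'
from look import *
s=ctrl.state();p=s['position'];R=s['tool_rot'];print(p,s['force'],s['opening'])
c=ctrl.get_calibration('wrist');C=-np.array(c['R']).T@np.array(c['t']);print('cam rel',R.T@(C-p),c['fx'],c['fy'],(np.array(c['R'])@R).round(3))
q=save('wrist','w7')[:,:,::-1]
save('scene','s7')
r=ctrl.regions_of('wrist','pry_bar')[0]['mask']
for k in(50,100,150,200,235): c=np.flatnonzero(r[k]);print(k,c.min() if len(c) else 0,c.max() if len(c) else 0)
for k in range(228,262,4):
  b=q[k].astype(int).sum(1)>150
  print(k,np.flatnonzero(np.diff(b[180:380].astype(int)))+180)
E
```

```text
[ 0.5624 -0.0312 -0.0061] [-0.6006  0.3607 -0.5462] 0.05152453855092458
cam rel [ 0.0714  0.0007 -0.2002] 362.5117361104556 362.5117361104556 [[-0.     1.    -0.   ]
 [-0.968 -0.    -0.252]
 [-0.252  0.     0.968]]
50 256 299
100 256 297
150 252 302
200 254 302
235 254 301
228 []
232 [198 200]
236 []
240 [214 223 327 336]
244 [201 222 328 348]
248 [191 192 197 220 330 353]
252 [195 218 331 355]
256 [186 187 192 217 333 357]
260 [190 215 302 303 335 360]
```

Now reading z = -6 mm with no contact, so the reported TCP z is about 20 mm too low: the earlier touch at 1.5 mm was the bar's top at 22 mm. I'll descend accordingly and close.

Request:
step_arm --rows '[{"tx": 0.001, "ty": 0, "tz": -0.004, "yaw": 0}, {"tx": 0, "ty": 0, "tz": -0.003, "yaw": 0}, {"tx": 0, "ty": 0, "tz": 0, "yaw": 0}]'

```text
time: 14.1
position: [0.564, -0.0314, -0.0124]
tool_rot: [[-0.064, 0.998, -0.001], [0.998, 0.064, 0.0], [0.0, -0.001, -1.0]]
force: [-0.2, 0.9, -0.7]
opening: 0.0513
gripper_force: 0.0
```

Request:
step_arm --rows '[{"tx": 0, "ty": 0, "tz": 0, "yaw": 0}, {"tx": 0, "ty": 0, "tz": 0, "yaw": 0}, {"tx": 0, "ty": 0, "tz": 0, "yaw": 0}, {"tx": 0, "ty": 0, "tz": 0, "yaw": 0}, {"tx": 0, "ty": 0, "tz": 0, "yaw": 0}, {"tx": 0, "ty": 0, "tz": 0, "yaw": 0}]' --claw 0.1 --squeeze 25

```text
time: 14.6
position: [0.5644, -0.0315, -0.0116]
tool_rot: [[-0.064, 0.998, -0.0], [0.998, 0.064, -0.0], [-0.0, -0.0, -1.0]]
force: [-0.6, -0.2, 1.7]
opening: 0.0235
gripper_force: 25.0
```

Request:
step_arm --rows '[{"tx": 0, "ty": 0.002, "tz": 0.0175, "yaw": 0}, {"tx": 0, "ty": 0.0035, "tz": 0.0174, "yaw": 0}, {"tx": 0, "ty": 0.005, "tz": 0.017, "yaw": 0}, {"tx": -0.0005, "ty": 0.0065, "tz": 0.0165, "yaw": 0}, {"tx": -0.0005, "ty": 0.008, "tz": 0.0159, "yaw": 0}, {"tx": -0.0005, "ty": 0.0095, "tz": 0.0151, "yaw": 0}, {"tx": -0.0007, "ty": 0.011, "tz": 0.0141, "yaw": 0}, {"tx": -0.0008, "ty": 0.012, "tz": 0.0131, "yaw": 0}, {"tx": -0.0006, "ty": 0.006, "tz": 0.0056, "yaw": 0}, {"tx": 0, "ty": 0, "tz": 0, "yaw": 0}, {"tx": 0, "ty": 0, "tz": 0, "yaw": 0}]'

```text
time: 15.52
position: [0.5611, 0.032, 0.1205]
tool_rot: [[-0.064, 0.998, 0.001], [0.998, 0.064, -0.001], [-0.001, 0.001, -1.0]]
force: [0.8, -1.3, -0.2]
opening: 0.0239
gripper_force: 25.0
```

```bash
cat >> look.py <<'E'
def tri(names,show=True):
    out={}
    save('scene','_s');save('top','_t')
    for n in names:
        A=[];b=[];ps=[]
        for cam in('scene','top'):
            q=ctrl.place_of(cam,n)
            if not q: continue
            o,d=ray(cam,q[0]['at']);d/=np.linalg.norm(d);M=np.eye(3)-np.outer(d,d);A.append(M);b.append(M@o);ps.append((cam,round(q[0]['p'],2),np.round(q[0]['at'],1).tolist()))
        x=np.linalg.solve(sum(A),sum(b)) if len(A)==2 else None
        res=[float(np.linalg.norm(M@x-bb)) for M,bb in zip(A,b)] if x is not None else None
        print(n,x,np.round(res or [],4),ps);out[n]=x
    return out
def ang():
    for cam in('scene','top'): print(cam,[ (n,[round(v,1) for v in ctrl.place_of(cam,n)[0]['at']]) for n in('pry_bar','bar_tip','bar_grip') if ctrl.place_of(cam,n)])
E
python3 - <<'E'
from look import *
look('w8',['pry_bar','bar_tip'])
s=ctrl.state();print(s['opening'],s['gripper_force'])
tri(['pry_bar','bar_tip','bar_grip','block_stop','front_edge','front_foot','fulcrum_block','packing_plate','plate_grip'])
E
```

```text
15.5167 [0.5611 0.032  0.1205] yaw_y 3.6978705188090513 [ 0.7522 -1.3447 -0.1936]
pry_bar 0.62 [130.9 423. ] [0.6832 0.0965 0.006 ]
0.024010645678201065 25.006413459777832
pry_bar [ 0.5547  0.1473 -0.0046] [0.0002 0.0002] [('scene', 0.88, [210.3, 318.6]), ('top', 0.77, [223.9, 329.7])]
bar_tip None [] [('scene', 0.81, [201.8, 308.5])]
bar_grip [0.5711 0.0144 0.1144] [0.0005 0.0005] [('scene', 0.89, [159.8, 359.0]), ('top', 0.96, [210.4, 385.6])]
block_stop [0.5245 0.3344 0.0071] [0.0012 0.0012] [('scene', 0.73, [236.3, 263.6]), ('top', 0.74, [234.7, 263.5])]
front_edge [0.587  0.3182 0.0825] [0.0006 0.0006] [('scene', 0.65, [199.0, 258.6]), ('top', 0.73, [207.4, 267.5])]
front_foot None [] [('scene', 0.73, [277.4, 166.3])]
fulcrum_block [ 0.5236  0.2738 -0.0051] [0.0038 0.0038] [('scene', 0.89, [232.1, 283.0]), ('top', 0.91, [235.9, 286.0])]
packing_plate [0.4213 0.0389 0.0044] [0.0018 0.0018] [('scene', 0.8, [224.7, 378.2]), ('top', 0.71, [271.4, 371.1])]
plate_grip [ 0.3984 -0.0136  0.0158] [0. 0.] [('scene', 0.68, [220.6, 400.3]), ('top', 0.8, [279.2, 391.0])]
```

Request:
step_arm --rows '[{"tx": 0, "ty": 0, "tz": 0, "yaw": 0}, {"tx": 0, "ty": 0, "tz": 0.012, "yaw": 0}, {"tx": 0, "ty": 0, "tz": 0.012, "yaw": 0}, {"tx": 0, "ty": 0, "tz": 0.012, "yaw": 0}, {"tx": -0.0038, "ty": 0.016, "tz": 0, "yaw": 0.005}, {"tx": -0.0038, "ty": 0.016, "tz": 0, "yaw": 0.005}, {"tx": -0.0038, "ty": 0.016, "tz": 0, "yaw": 0.005}, {"tx": -0.0038, "ty": 0.016, "tz": 0, "yaw": 0.005}, {"tx": -0.0038, "ty": 0.016, "tz": 0, "yaw": 0.005}, {"tx": -0.0038, "ty": 0.016, "tz": 0, "yaw": 0.005}, {"tx": 0, "ty": 0, "tz": 0, "yaw": 0}, {"tx": 0, "ty": 0, "tz": 0, "yaw": 0}]' --squeeze 55

```text
time: 17.67
position: [0.538, 0.1285, 0.1574]
tool_rot: [[-0.096, 0.995, 0.001], [0.995, 0.096, -0.001], [-0.001, 0.001, -1.0]]
force: [-0.7, -0.0, -4.7]
opening: 0.0234
gripper_force: 55.0
```

```bash
python3 - <<'E'
from look import *
s=ctrl.state();print(s['opening'],s['gripper_force'],s['position'],s['force'])
look('w9',['pry_bar','bar_tip','block_stop','fulcrum_block'])
tri(['pry_bar','bar_tip','bar_grip','block_stop','front_edge'])
a=cv2.imread('pics/_s.png')[90:290,200:400];b=cv2.imread('pics/_t.png')[150:350,220:420]
cv2.imwrite('pics/v10.png',cv2.resize(np.hstack([a,b]),(800,400)))
E
```

```text
0.02342931069896484 54.99802887439728 [0.538  0.1285 0.1574] [-0.7162 -0.0024 -4.7478]
17.6667 [0.538  0.1285 0.1574] yaw_y 5.487755869738677 [-0.7162 -0.0024 -4.7478]
pry_bar 0.73 [ 56.4 276.1] [0.5283 0.2483 0.006 ]
fulcrum_block 0.73 [ 16.2 276.5] [0.5254 0.2823 0.    ]
pry_bar [0.5333 0.2403 0.0198] [0.002 0.002] [('scene', 0.93, [219.4, 294.5]), ('top', 0.89, [230.1, 296.3])]
bar_tip [0.5183 0.2778 0.0849] [0.0019 0.0019] [('scene', 0.57, [209.2, 285.3]), ('top', 0.97, [232.6, 282.5])]
bar_grip [0.3345 0.3892 0.4429] [0.1021 0.1021] [('scene', 0.77, [162.1, 335.6]), ('top', 0.28, [270.1, 178.0])]
block_stop [0.5163 0.3343 0.0188] [0.0001 0.0001] [('scene', 0.91, [235.2, 265.5]), ('top', 0.84, [236.9, 262.9])]
front_edge [0.5939 0.3222 0.0718] [0.0006 0.0006] [('scene', 0.78, [201.0, 256.1]), ('top', 0.58, [205.6, 266.2])]
```

```bash
cat >> look.py <<'E'
from scipy.optimize import least_squares
def fitbar(yaw):
    # fit heel xyz + theta to all network pixels, with weak prior that grip sits at reported TCP xy
    obs=[]
    L={'pry_bar':(0,0),'bar_tip':(0,.05),'bar_grip':(-.18,0)}
    for cam in('scene','top'):
        for n in L:
            q=ctrl.place_of(cam,n)
            if q and q[0]['p']>.5: obs.append((cam,n,np.array(q[0]['at'])))
    a=np.radians(yaw);f=np.array([np.cos(a),np.sin(a),0]);u=np.array([0,0,1.])
    pos=ctrl.state()['position']
    def pt(v,x,z): 
        c,s=np.cos(v[3]),np.sin(v[3]);return v[:3]+f*(x*c+z*s)+u*(-x*s+z*c)
    def res(v):
        r=[ (np.array(proj(c,pt(v,*L[n])))-o)/2 for c,n,o in obs]
        r.append((pt(v,-.184,.0095)-(pos+[0,0,.027]))/np.array([.002,.002,.006]))
        return np.concatenate(r)
    s=least_squares(res,[pos[0],pos[1]+.12,.03,.8],loss='soft_l1')
    print('heel',s.x[:3],'theta',s.x[3],'cost',s.cost,[(c,n,np.round(o-proj(c,pt(s.x,*L[n])),1).tolist()) for c,n,o in obs])
    print('tip',pt(s.x,0,.05))
E
python3 - <<'E'
from look import *
fitbar(95.5)
E
```

```text
heel [0.5266 0.2418 0.037 ] theta 0.8461583478034712 cost 3.2728900129084666 [('scene', 'pry_bar', [3.1, -0.2]), ('scene', 'bar_tip', [-3.2, 2.1]), ('scene', 'bar_grip', [1.4, 1.5]), ('top', 'pry_bar', [-2.0, -0.2]), ('top', 'bar_tip', [0.6, -0.2])]
tip [0.523  0.279  0.0701]
```

Request:
step_arm --rows '[{"tx": 0, "ty": 0, "tz": -0.004, "yaw": 0}, {"tx": 0, "ty": 0, "tz": -0.004, "yaw": 0}, {"tx": 0, "ty": 0, "tz": -0.003, "yaw": 0}, {"tx": 0, "ty": 0, "tz": 0, "yaw": 0}]'

```text
time: 19.15
position: [0.5372, 0.128, 0.1442]
tool_rot: [[-0.094, 0.996, -0.002], [0.996, 0.094, -0.0], [0.0, -0.002, -1.0]]
force: [-0.4, -0.2, -5.1]
opening: 0.0234
gripper_force: 55.0
```

Request:
step_arm --rows '[{"tx": 0, "ty": 0, "tz": -0.002, "yaw": 0}, {"tx": 0, "ty": 0, "tz": -0.001, "yaw": 0}, {"tx": 0, "ty": 0, "tz": 0, "yaw": 0}]'

```text
time: 19.4
position: [0.5379, 0.128, 0.1422]
tool_rot: [[-0.094, 0.996, -0.0], [0.996, 0.094, -0.0], [0.0, -0.0, -1.0]]
force: [-0.4, -0.2, -5.3]
opening: 0.0234
gripper_force: 55.0
```

Request:
step_arm --rows '[{"tx": 0, "ty": 0, "tz": -0.001, "yaw": 0}, {"tx": 0, "ty": 0, "tz": -0.001, "yaw": 0}, {"tx": 0, "ty": 0, "tz": 0, "yaw": 0}]'

```text
time: 19.65
position: [0.5379, 0.128, 0.1403]
tool_rot: [[-0.094, 0.996, -0.0], [0.996, 0.094, -0.0], [0.0, -0.0, -1.0]]
force: [0.4, -0.3, -3.8]
opening: 0.0237
gripper_force: 55.0
```

Request:
step_arm --rows '[{"tx": -0.001, "ty": 0.01, "tz": 0, "yaw": 0}, {"tx": -0.001, "ty": 0.01, "tz": 0, "yaw": 0}, {"tx": -0.001, "ty": 0.01, "tz": 0, "yaw": 0}, {"tx": 0, "ty": 0, "tz": 0, "yaw": 0}]'

```text
time: 19.98
position: [0.5346, 0.1603, 0.1406]
tool_rot: [[-0.096, 0.995, -0.0], [0.995, 0.096, 0.001], [0.001, 0.0, -1.0]]
force: [0.3, -0.1, -4.3]
opening: 0.0232
gripper_force: 55.0
```

Request:
step_arm --rows '[{"tx": -0.001, "ty": 0.01, "tz": 0, "yaw": 0}, {"tx": -0.001, "ty": 0.01, "tz": 0, "yaw": 0}, {"tx": -0.001, "ty": 0.01, "tz": 0, "yaw": 0}, {"tx": -0.001, "ty": 0.01, "tz": 0, "yaw": 0}, {"tx": 0, "ty": 0, "tz": 0, "yaw": 0}]'

```text
time: 20.4
position: [0.5306, 0.2001, 0.1405]
tool_rot: [[-0.096, 0.995, -0.0], [0.995, 0.096, 0.001], [0.001, -0.0, -1.0]]
force: [-1.0, -0.4, -5.6]
opening: 0.0234
gripper_force: 55.0
```

```bash
python3 - <<'E'
from look import *
tri(['pry_bar','block_stop','front_edge','fulcrum_block'])
fitbar(95.5)
E
```

```text
pry_bar [0.5165 0.3204 0.0235] [0.0036 0.0036] [('scene', 0.73, [231.9, 268.8]), ('top', 0.72, [237.3, 269.0])]
block_stop [0.5157 0.3334 0.0136] [0.0044 0.0044] [('scene', 0.79, [236.4, 264.2]), ('top', 0.76, [238.2, 264.7])]
front_edge [0.5909 0.3193 0.071 ] [0.0021 0.0021] [('scene', 0.85, [201.4, 256.6]), ('top', 0.88, [207.3, 268.1])]
fulcrum_block [ 0.5351  0.2773 -0.0157] [0.0012 0.0012] [('scene', 0.83, [232.9, 281.6]), ('top', 0.65, [231.4, 283.3])]
heel [0.5188 0.3181 0.0251] theta 0.8062487530973547 cost 1.0361535769300385 [('scene', 'pry_bar', [1.1, -1.7]), ('scene', 'bar_tip', [0.5, 0.4]), ('scene', 'bar_grip', [-0.5, 0.4]), ('top', 'pry_bar', [1.6, 0.3])]
tip [0.5154 0.354  0.0597]
```

Request:
step_arm --rows '[{"tx": 0, "ty": 0, "tz": -0.001, "yaw": 0}, {"tx": 0, "ty": 0, "tz": -0.001, "yaw": 0}, {"tx": 0, "ty": 0, "tz": 0, "yaw": 0}]'

```text
time: 21.45
position: [0.531, 0.198, 0.1383]
tool_rot: [[-0.094, 0.996, -0.0], [0.996, 0.094, -0.0], [-0.0, -0.0, -1.0]]
force: [-0.1, -0.6, -4.8]
opening: 0.0234
gripper_force: 55.0
```

Request:
step_arm --rows '[{"tx": 0, "ty": 0, "tz": -0.001, "yaw": 0}, {"tx": 0, "ty": 0, "tz": -0.001, "yaw": 0}, {"tx": 0, "ty": 0, "tz": 0, "yaw": 0}]'

```text
time: 21.7
position: [0.5315, 0.1978, 0.1371]
tool_rot: [[-0.094, 0.996, 0.001], [0.996, 0.094, -0.0], [-0.0, 0.001, -1.0]]
force: [0.3, -2.2, -0.7]
opening: 0.0231
gripper_force: 55.0
```

Request:
step_arm --rows '[{"tx": -0.0002, "ty": 0.002, "tz": 0, "yaw": 0}, {"tx": -0.0002, "ty": 0.002, "tz": 0, "yaw": 0}, {"tx": 0, "ty": 0, "tz": 0, "yaw": 0}]'

```text
time: 21.95
position: [0.531, 0.2025, 0.1369]
tool_rot: [[-0.094, 0.996, 0.001], [0.996, 0.094, 0.0], [0.0, 0.001, -1.0]]
force: [1.0, -2.4, -1.1]
opening: 0.0231
gripper_force: 55.0
```

Request:
step_arm --rows '[{"tx": -0.0002, "ty": 0.002, "tz": 0, "yaw": 0}, {"tx": 0, "ty": 0.001, "tz": 0, "yaw": 0}, {"tx": 0, "ty": 0, "tz": 0, "yaw": 0}]'

```text
time: 22.2
position: [0.5306, 0.2053, 0.1367]
tool_rot: [[-0.094, 0.996, 0.001], [0.996, 0.094, 0.0], [0.0, 0.001, -1.0]]
force: [0.9, -1.8, 0.2]
opening: 0.023
gripper_force: 55.0
```

Request:
step_arm --rows '[{"tx": -0.0002, "ty": 0.002, "tz": 0, "yaw": 0}, {"tx": 0, "ty": 0.001, "tz": 0, "yaw": 0}, {"tx": 0, "ty": 0, "tz": 0, "yaw": 0}]'

```text
time: 22.45
position: [0.5303, 0.2083, 0.1366]
tool_rot: [[-0.094, 0.996, 0.0], [0.996, 0.094, 0.0], [0.0, 0.0, -1.0]]
force: [-0.5, -1.7, 1.1]
opening: 0.0232
gripper_force: 55.0
```

```bash
python3 - <<'E'
from look import *
tri(['pry_bar','block_stop','fulcrum_block'])
fitbar(95.5)
E
```

```text
pry_bar [0.521  0.3228 0.0134] [0.0056 0.0056] [('scene', 0.71, [234.4, 270.7]), ('top', 0.71, [234.3, 265.5])]
block_stop [ 0.8041  0.1125 -0.3425] [0.0678 0.0678] [('scene', 0.62, [235.8, 265.7]), ('top', 0.24, [177.5, 346.3])]
fulcrum_block [ 0.5201  0.2753 -0.0045] [0.0001 0.0001] [('scene', 0.6, [233.1, 284.5]), ('top', 0.5, [236.4, 284.4])]
heel [0.5188 0.3258 0.0213] theta 0.820163588004904 cost 2.181131016082001 [('scene', 'pry_bar', [1.6, 2.8]), ('scene', 'bar_tip', [-0.5, -2.1]), ('scene', 'bar_grip', [0.1, 1.9]), ('top', 'pry_bar', [-1.6, -0.5])]
tip [0.5153 0.3622 0.0554]
```

Request:
step_arm --rows '[{"tx": -0.0002, "ty": 0.002, "tz": 0, "yaw": 0}, {"tx": 0, "ty": 0.001, "tz": 0, "yaw": 0}, {"tx": 0, "ty": 0, "tz": 0, "yaw": 0}]'

```text
time: 23.4
position: [0.53, 0.2112, 0.1366]
tool_rot: [[-0.094, 0.996, 0.0], [0.996, 0.094, -0.0], [-0.0, 0.0, -1.0]]
force: [-0.3, -3.2, 0.6]
opening: 0.0228
gripper_force: 55.0
```

Request:
step_arm --rows '[{"tx": -0.0002, "ty": 0.002, "tz": 0, "yaw": 0}, {"tx": 0, "ty": 0.001, "tz": 0, "yaw": 0}, {"tx": 0, "ty": 0, "tz": 0, "yaw": 0}]'

```text
time: 23.65
position: [0.5306, 0.2131, 0.1376]
tool_rot: [[-0.095, 0.995, 0.001], [0.995, 0.095, -0.003], [-0.003, 0.001, -1.0]]
force: [0.8, -6.7, 5.4]
opening: 0.023
gripper_force: 55.0
```

Heel has met the stop (fy −6.7 N). I'll loosen the squeeze so the bar can pivot in the pads and swing the handle down along the arc.

Request:
step_arm --rows '[{"tx": 0, "ty": 0, "tz": 0, "yaw": 0}, {"tx": 0.0008, "ty": -0.008, "tz": -0.0074, "yaw": 0}, {"tx": 0.0004, "ty": -0.0039, "tz": -0.0039, "yaw": 0}, {"tx": 0.0004, "ty": -0.0039, "tz": -0.0039, "yaw": 0}, {"tx": 0.0004, "ty": -0.0036, "tz": -0.0041, "yaw": 0}, {"tx": 0.0003, "ty": -0.0037, "tz": -0.0042, "yaw": 0}, {"tx": 0, "ty": 0, "tz": 0, "yaw": 0}]' --squeeze 25

```text
time: 24.23
position: [0.5321, 0.1898, 0.1124]
tool_rot: [[-0.093, 0.996, -0.0], [0.996, 0.093, -0.001], [-0.001, -0.0, -1.0]]
force: [0.1, -6.0, 2.7]
opening: 0.0233
gripper_force: 25.0
```

Request:
step_arm --rows '[{"tx": 0.0003, "ty": -0.0034, "tz": -0.0043, "yaw": 0}, {"tx": 0.0003, "ty": -0.0034, "tz": -0.0044, "yaw": 0}, {"tx": 0.0003, "ty": -0.0031, "tz": -0.0045, "yaw": 0}, {"tx": 0.0003, "ty": -0.0031, "tz": -0.0046, "yaw": 0}, {"tx": 0, "ty": 0, "tz": 0, "yaw": 0}]'

```text
time: 24.65
position: [0.5339, 0.1775, 0.0953]
tool_rot: [[-0.094, 0.996, 0.001], [0.996, 0.094, -0.0], [-0.0, 0.001, -1.0]]
force: [0.1, -3.5, 4.7]
opening: 0.0234
gripper_force: 25.0
```

```bash
python3 - <<'E'
from look import *
s=ctrl.state();print(s['position'],s['force'],s['moment'])
save('scene','s11');save('top','t11')
fitbar(95.5)
for n in('front_edge','fulcrum_block'):print([(c,ctrl.place_of(c,n)[:1]) for c in('scene','top')])
E
```

```text
[0.5339 0.1775 0.0953] [ 0.0935 -3.4538  4.6738] [-0.775  -0.2605  0.0443]
heel [0.5184 0.3285 0.0205] theta 0.5420598541471835 cost 1.0417952988853727 [('scene', 'pry_bar', [0.3, 0.7]), ('scene', 'bar_tip', [-1.2, 1.4]), ('scene', 'bar_grip', [0.2, 1.5]), ('top', 'pry_bar', [0.8, -0.5])]
tip [0.5159 0.3542 0.0633]
[('scene', [{'at': [195.8, 260.1], 'p': 0.59}]), ('top', [{'at': [203.7, 264.5], 'p': 0.91}])]
[('scene', [{'at': [230.1, 283.9], 'p': 0.76}]), ('top', [{'at': [234.9, 281.4], 'p': 0.88}])]
```

Request:
step_arm --rows '[{"tx": 0.0005, "ty": -0.0057, "tz": -0.0095, "yaw": 0}, {"tx": 0.0005, "ty": -0.0051, "tz": -0.0098, "yaw": 0}, {"tx": 0.0004, "ty": -0.0045, "tz": -0.0101, "yaw": 0}, {"tx": 0.0004, "ty": -0.0039, "tz": -0.0103, "yaw": 0}, {"tx": 0.0003, "ty": -0.0033, "tz": -0.0106, "yaw": 0}, {"tx": 0, "ty": 0, "tz": 0, "yaw": 0}]'

```text
time: 25.75
position: [0.5345, 0.1542, 0.0429]
tool_rot: [[-0.093, 0.996, -0.002], [0.996, 0.093, -0.001], [-0.001, -0.002, -1.0]]
force: [1.1, -7.0, 0.2]
opening: 0.0242
gripper_force: 25.0
```

Request:
step_arm --rows '[{"tx": 0.0002, "ty": -0.0026, "tz": -0.0107, "yaw": 0}, {"tx": 0.0002, "ty": -0.002, "tz": -0.0109, "yaw": 0}, {"tx": 0.0001, "ty": -0.0014, "tz": -0.011, "yaw": 0}, {"tx": 0, "ty": -0.0005, "tz": -0.006, "yaw": 0}, {"tx": 0, "ty": 0, "tz": 0, "yaw": 0}, {"tx": 0, "ty": 0, "tz": 0, "yaw": 0}]'

```text
time: 26.25
position: [0.5361, 0.149, 0.0065]
tool_rot: [[-0.094, 0.996, -0.0], [0.996, 0.094, -0.0], [-0.0, -0.0, -1.0]]
force: [-1.3, -3.2, 7.5]
opening: 0.0236
gripper_force: 25.0
```

```bash
python3 - <<'E'
from look import *
s=ctrl.state();print(s['position'],s['force'],s['moment'])
save('scene','s12');save('top','t12')
fitbar(95.5)
for n in('front_edge','fulcrum_block'):print([(c,ctrl.place_of(c,n)[:1]) for c in('scene','top')])
E
```

```text
[0.5361 0.149  0.0065] [-1.3205 -3.1898  7.4661] [-0.8274 -0.0147 -0.0245]
heel [0.518  0.3302 0.0234] theta 0.006811341906558557 cost 2.279965393238949 [('scene', 'pry_bar', [1.4, 2.0]), ('scene', 'bar_tip', [-1.1, -0.5]), ('scene', 'bar_grip', [-0.4, 2.6]), ('top', 'bar_tip', [-0.0, 2.0])]
tip [0.518  0.3306 0.0734]
[('scene', [{'at': [196.2, 257.5], 'p': 0.82}]), ('top', [{'at': [204.3, 266.2], 'p': 0.92}])]
[('scene', [{'at': [233.5, 281.5], 'p': 0.6}]), ('top', [{'at': [234.8, 283.8], 'p': 0.64}])]
```

Request:
step_arm --rows '[{"tx": 0, "ty": 0, "tz": -0.0015, "yaw": 0}, {"tx": 0, "ty": 0, "tz": -0.001, "yaw": 0}, {"tx": 0, "ty": 0, "tz": 0, "yaw": 0}]'

```text
time: 27.1
position: [0.5366, 0.1491, 0.0062]
tool_rot: [[-0.095, 0.995, -0.0], [0.995, 0.095, -0.0], [-0.0, -0.0, -1.0]]
force: [-6.2, -5.8, 21.4]
opening: 0.0236
gripper_force: 25.0
```

Request:
step_arm --rows '[{"tx": 0, "ty": 0, "tz": 0.001, "yaw": 0}, {"tx": 0, "ty": 0, "tz": 0, "yaw": 0}, {"tx": 0, "ty": 0, "tz": 0, "yaw": 0}, {"tx": 0, "ty": 0, "tz": 0.015, "yaw": 0}, {"tx": 0, "ty": 0, "tz": 0.035, "yaw": 0}, {"tx": 0, "ty": 0, "tz": 0.035, "yaw": 0}, {"tx": -0.026, "ty": -0.0325, "tz": 0, "yaw": -0.098}, {"tx": -0.026, "ty": -0.0325, "tz": 0, "yaw": -0.098}, {"tx": -0.026, "ty": -0.0325, "tz": 0, "yaw": -0.098}, {"tx": -0.026, "ty": -0.0325, "tz": 0, "yaw": -0.098}, {"tx": -0.026, "ty": -0.0325, "tz": 0, "yaw": -0.098}, {"tx": 0, "ty": 0, "tz": 0, "yaw": 0}]' --claw 0.55

```text
time: 28.1
position: [0.4019, -0.0163, 0.088]
tool_rot: [[0.394, 0.919, -0.003], [0.919, -0.394, 0.0], [-0.001, -0.003, -1.0]]
force: [-0.4, -0.2, -0.3]
opening: 0.0519
gripper_force: 0.0
```

Request:
step_arm --rows '[{"tx": 0, "ty": 0, "tz": 0, "yaw": 0}]'

```text
time: 28.18
position: [0.4048, -0.0142, 0.089]
tool_rot: [[0.389, 0.921, -0.0], [0.921, -0.389, 0.001], [0.001, -0.001, -1.0]]
force: [-0.5, 0.9, -0.1]
opening: 0.0516
gripper_force: 0.0
```

```bash
python3 - <<'E'
from look import *
look('w13',['packing_plate','plate_grip'])
s=ctrl.state();print('opening',s['opening'],s['tool_rot'][:,0])
print('tcp px',proj('wrist',s['position']))
q=ctrl.regions_of('wrist','packing_plate')
for cam in('wrist','top'):
  if cam=='top': save('top','t13')
  for q in ctrl.regions_of(cam,'packing_plate')[:1]:
    m=q['mask'].astype(np.uint8);c=max(cv2.findContours(m,0,1)[0],key=cv2.contourArea)[:,0]
    P=np.array([atz(cam,p[::-1],.009)[:2] for p in c]).astype(np.float32)
    print(cam,q['p'],q['rect'],cv2.minAreaRect(P),cv2.boxPoints(cv2.minAreaRect(P)).round(3).tolist())
    if cam=='wrist':
      for k in range(q['rect'][1],q['rect'][1]+q['rect'][3],8):
        e=np.flatnonzero(m[k]);print(k,e.min(),e.max()) if len(e) else 0
for n,z in(('packing_plate',0),('plate_grip',.008),('bar_tip',.073),('front_edge',.071)):
  for r in ctrl.place_of('top',n)[:1]: print(n,r,atz('top',r['at'],z))
E
```

```text
28.1833 [ 0.4048 -0.0142  0.089 ] yaw_y -22.89709650766189 [-0.5386  0.9241 -0.0786]
packing_plate 0.77 [136.2 261.7] [0.4184 0.0411 0.    ]
plate_grip 0.93 [210.7 272.4] [ 0.4038 -0.0158  0.008 ]
opening 0.051514229391434296 [0.3842 0.9233 0.0006]
tcp px [np.float64(240.57670304968065), np.float64(273.2137629387165)]
wrist 0.93 [235.4, 110.5, 56.9, 129.5] ((0.40998968482017517, 0.013136837631464005), (0.10264480859041214, 0.038267094641923904), 73.46194458007812) [[0.37700000405311584, -0.03099999949336052], [0.414000004529953, -0.041999999433755875], [0.4429999887943268, 0.05700000002980232], [0.4059999883174896, 0.06800000369548798]]Traceback (most recent call last):
  File "<stdin>", line 13, in <module>
TypeError: 'float' object cannot be interpreted as an integer
```

Request:
step_arm --rows '[{"tx": -0.002, "ty": -0.001, "tz": -0.026, "yaw": 0.055}, {"tx": 0, "ty": 0, "tz": -0.026, "yaw": 0.055}, {"tx": 0, "ty": 0, "tz": -0.026, "yaw": 0}, {"tx": 0, "ty": 0, "tz": -0.018, "yaw": 0}, {"tx": 0, "ty": 0, "tz": -0.009, "yaw": 0}, {"tx": 0, "ty": 0, "tz": 0, "yaw": 0}]'

```text
time: 28.93
position: [0.4024, -0.0133, -0.0171]
tool_rot: [[0.28, 0.96, -0.005], [0.96, -0.28, 0.002], [0.0, -0.005, -1.0]]
force: [1.5, 0.4, -0.3]
opening: 0.052
gripper_force: 0.0
```

Request:
step_arm --rows '[{"tx": 0, "ty": 0, "tz": 0, "yaw": 0}, {"tx": 0, "ty": 0, "tz": 0, "yaw": 0}, {"tx": 0, "ty": 0, "tz": 0, "yaw": 0}, {"tx": 0, "ty": 0, "tz": 0, "yaw": 0}, {"tx": 0, "ty": 0, "tz": 0, "yaw": 0}, {"tx": 0, "ty": 0, "tz": 0, "yaw": 0}]' --claw 0.1 --squeeze 15

```text
time: 29.43
position: [0.4045, -0.0148, -0.0145]
tool_rot: [[0.282, 0.959, 0.001], [0.959, -0.282, -0.0], [-0.0, 0.001, -1.0]]
force: [-1.4, 0.5, 5.7]
opening: 0.0219
gripper_force: 14.7
```

```bash
python3 - <<'E'
from look import *
look('w14',['packing_plate','plate_grip'])
save('top','t14');save('scene','s14')
for n,z in(('front_edge',.071),('bar_tip',.072),('pry_bar',.022),('grinder',.009)):
 for cam in('top','scene'):
  for r in ctrl.place_of(cam,n)[:1]: print(n,cam,r,atz(cam,r['at'],z))
q=ctrl.regions_of('wrist','packing_plate')[0]
m=q['mask'].astype(np.uint8);c=max(cv2.findContours(m,0,1)[0],key=cv2.contourArea)[:,0]
P=np.array([atz('wrist',p[::-1],.007)[:2] for p in c]).astype(np.float32);print(cv2.minAreaRect(P),cv2.boxPoints(cv2.minAreaRect(P)).round(4).tolist())
q=ctrl.regions_of('top','grinder')[0]
m=q['mask'].astype(np.uint8);c=max(cv2.findContours(m,0,1)[0],key=cv2.contourArea)[:,0]
# front edge: rightmost mask column per row
rows=[];
for k in range(m.shape[0]):
    e=np.flatnonzero(m[k])
    if len(e)>20: rows.append([k,e.max(),*atz('top',[k,e.max()],.085)[:2]])
rows=np.array(rows);print(rows[::6].round(3).tolist())
E
```

```text
29.4333 [ 0.4045 -0.0148 -0.0145] yaw_y -16.38793848714817 [-1.3802  0.5176  5.7416]
packing_plate 0.98 [141.1 275.8] [0.4222 0.0407 0.    ]
plate_grip 0.55 [258.2 274.6] [ 0.4046 -0.0168  0.008 ]
front_edge top {'at': [207.1, 266.2], 'p': 0.92} [0.5903 0.3227 0.071 ]
front_edge scene {'at': [200.4, 260.7], 'p': 0.72} [0.5908 0.3096 0.071 ]
bar_tip top {'at': [234.4, 264.6], 'p': 0.82} [0.5166 0.3269 0.072 ]
bar_tip scene {'at': [217.1, 270.1], 'p': 0.93} [0.5213 0.3179 0.072 ]
pry_bar top {'at': [233.5, 265.9], 'p': 0.61} [0.5253 0.326  0.022 ]
pry_bar scene {'at': [233.2, 267.6], 'p': 0.72} [0.5174 0.3275 0.022 ]
grinder top {'at': [208.6, 259.9], 'p': 0.62} [0.5977 0.3435 0.009 ]
grinder scene {'at': [221.8, 252.2], 'p': 0.64} [0.5869 0.3382 0.009 ]
((0.41167330741882324, 0.01048949733376503), (0.10433806478977203, 0.038519762456417084), 75.89778900146484) [[0.38029998540878296, -0.03539999946951866], [0.41760000586509705, -0.04479999840259552], [0.4431000053882599, 0.05640000104904175], [0.4056999981403351, 0.0658000037074089]]
[[165.0, 192.0, 0.705, 0.522], [171.0, 264.0, 0.686, 0.328], [177.0, 264.0, 0.67, 0.328], [183.0, 264.0, 0.653, 0.328], [189.0, 265.0, 0.637, 0.325], [195.0, 264.0, 0.62, 0.328], [201.0, 265.0, 0.604, 0.325], [207.0, 266.0, 0.588, 0.323], [213.0, 267.0, 0.572, 0.32], [219.0, 268.0, 0.556, 0.317], [225.0, 268.0, 0.54, 0.317], [231.0, 269.0, 0.524, 0.315], [237.0, 270.0, 0.508, 0.312], [243.0, 262.0, 0.492, 0.333]]
```

Request:
step_arm --rows '[{"tx": 0, "ty": 0, "tz": 0.038, "yaw": 0}, {"tx": 0, "ty": 0, "tz": 0.038, "yaw": 0}, {"tx": 0.0235, "ty": 0.0275, "tz": 0.03, "yaw": 0.047}, {"tx": 0.0235, "ty": 0.0275, "tz": 0.009, "yaw": 0.047}, {"tx": 0.0235, "ty": 0.0275, "tz": 0, "yaw": 0.047}, {"tx": 0.0235, "ty": 0.0275, "tz": 0, "yaw": 0.047}, {"tx": 0.0235, "ty": 0.0275, "tz": 0, "yaw": 0.047}, {"tx": 0.0235, "ty": 0.0275, "tz": 0, "yaw": 0.047}, {"tx": 0.0235, "ty": 0.0275, "tz": 0, "yaw": 0.047}, {"tx": 0.0235, "ty": 0.0275, "tz": 0, "yaw": 0.047}, {"tx": 0, "ty": 0, "tz": 0, "yaw": 0}, {"tx": 0, "ty": 0, "tz": 0, "yaw": 0}]'

```text
time: 31.18
position: [0.5894, 0.2033, 0.0955]
tool_rot: [[-0.092, 0.996, -0.001], [0.996, 0.092, -0.0], [-0.0, -0.001, -1.0]]
force: [-0.2, -0.5, -0.4]
opening: 0.0217
gripper_force: 14.9
```

```bash
python3 - <<'E'
from look import *
look('w15',['packing_plate','plate_grip','front_edge','front_foot','block_stop'])
s=ctrl.state();print(s['opening'],s['gripper_force'])
im=cv2.imread('pics/w15.png').copy()
# overlay predicted base-plate corners for check
a=np.radians(5.1)
for z in(.085,):
  for sg in(-1,0,1):
    X=np.array([.590,.3215,z])+sg*.1*np.array([np.cos(a),np.sin(a),0]);u,v=proj('wrist',X);print(sg,X,u,v);cv2.circle(im,(int(v),int(u)),5,(0,255,0),1)
t=cv2.imread('pics/t14.png')[150:260,230:340]
cv2.imwrite('pics/v15.png',np.hstack([im[:,:],cv2.resize(t,(240,420),interpolation=cv2.INTER_NEAREST)]))
E
```

```text
31.1833 [0.5894 0.2033 0.0955] yaw_y 5.250071039366406 [-0.2253 -0.5194 -0.3553]
packing_plate 0.71 [140.1 278.1] [0.5866 0.2525 0.    ]
plate_grip 0.88 [258.2 276.3] [0.5939 0.1538 0.008 ]
front_edge 0.68 [ 34.9 302.9] [0.5951 0.319  0.062 ]
front_foot 0.82 [ 23.  300.8] [0.596  0.3393 0.    ]
0.021730819408887974 14.869118928909302
-1 [0.4904 0.3126 0.085 ] 20.184309399627068 108.47411699162876
0 [0.59   0.3215 0.085 ] 20.062246340235617 296.4285014195219
1 [0.6896 0.3304 0.085 ] 19.9401826653679 484.38383356645215
```

View pics/v15.png

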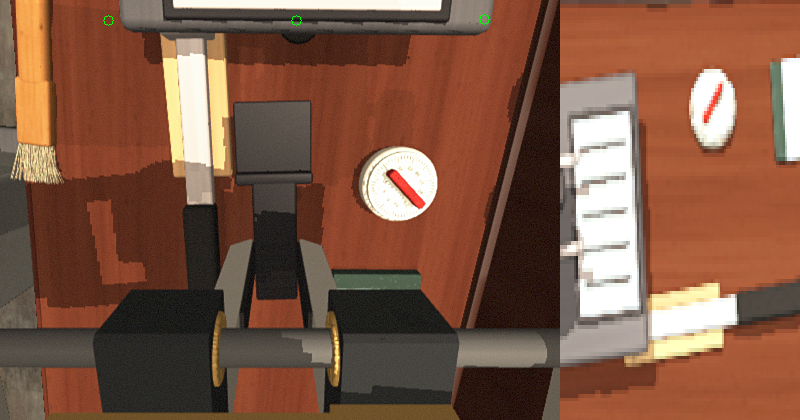

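Wrist view: the base plate's front edge is at row 33, with corners at about cols 121 and 494. The foot disc peeks out at about (299,43). The held plate has its pad front edge at (101,272), and the timer is clear of it at (398,183).

```bash
python3 - <<'E'
from look import *
im=cv2.imread('pics/w15.png').astype(int).sum(2)
for r in range(32,48,2): print(r,''.join('#' if v<90 else '.' for v in im[r,270:330]))
print('foot rim',[atz('wrist',[43,299],z).round(4) for z in(.009,.014,.019)])
print('corners',atz('wrist',[30,121],.071),atz('wrist',[30,494],.071),atz('wrist',[33,307],.071))
for z in(.113,.115,.117):print('pad front',atz('wrist',[101,272.5],z),atz('wrist',[101,234],z),atz('wrist',[101,311],z))
print('ridge',atz('wrist',[180,273],.122))
p=ctrl.state()['position'];x=ctrl.state()['tool_rot'][:,0];print('from tcp origin',p+.062*x,'front',p+.08*x)
E
```

```text
32 ...................................#........................
34 ............###...#....#..#...#...#...#.....#...............
36 .............#####.#....##..##.###.##..#####................
38 ...............####...####..#.#...#..#.##...................
40 .................########.#...##.#######....................
42 ...................##.#############.#.......................
44 ............................#...............................
46 ............................................................
foot rim [array([0.5959, 0.324 , 0.009 ]), array([0.5957, 0.3231, 0.014 ]), array([0.5955, 0.3222, 0.019 ])]
corners [0.4912 0.3108 0.071 ] [0.7033 0.3296 0.071 ] [0.5972 0.3186 0.071 ]
pad front [0.5812 0.2783 0.113 ] [0.5625 0.2767 0.113 ] [0.5998 0.28   0.113 ]
pad front [0.5812 0.2783 0.115 ] [0.5627 0.2766 0.115 ] [0.5997 0.2799 0.115 ]
pad front [0.5812 0.2782 0.117 ] [0.563  0.2766 0.117 ] [0.5995 0.2798 0.117 ]
ridge [0.5847 0.2412 0.122 ]
from tcp origin [0.5833 0.2632 0.0966] front [0.5817 0.2811 0.0966]
```

Request:
step_arm --rows '[{"tx": 0.0043, "ty": 0.0038, "tz": -0.025, "yaw": 0}, {"tx": 0.0043, "ty": 0.0038, "tz": -0.025, "yaw": 0}, {"tx": 0.0043, "ty": 0.0038, "tz": -0.025, "yaw": 0}, {"tx": 0.0043, "ty": 0.0038, "tz": -0.02, "yaw": 0}, {"tx": 0, "ty": 0, "tz": -0.008, "yaw": 0}, {"tx": 0, "ty": 0, "tz": -0.005, "yaw": 0}, {"tx": 0, "ty": 0, "tz": 0, "yaw": 0}]'

```text
time: 32.07
position: [0.6058, 0.217, -0.012]
tool_rot: [[-0.089, 0.996, -0.001], [0.996, 0.089, -0.0], [-0.0, -0.001, -1.0]]
force: [0.7, 0.3, -0.5]
opening: 0.0216
gripper_force: 14.9
```

Request:
step_arm --rows '[{"tx": 0, "ty": 0, "tz": 0, "yaw": 0}, {"tx": 0, "ty": 0, "tz": 0, "yaw": 0}, {"tx": 0.0006, "ty": -0.006, "tz": 0, "yaw": 0}, {"tx": 0.0006, "ty": -0.006, "tz": 0, "yaw": 0}, {"tx": 0, "ty": 0, "tz": 0, "yaw": 0}]' --claw 0.35

```text
time: 32.48
position: [0.6083, 0.2044, -0.0108]
tool_rot: [[-0.089, 0.996, 0.001], [0.996, 0.089, -0.0], [-0.0, 0.001, -1.0]]
force: [-0.2, 0.8, -0.5]
opening: 0.0327
gripper_force: 0.0
```

Request:
step_arm --rows '[{"tx": 0, "ty": 0, "tz": 0, "yaw": 0}, {"tx": 0, "ty": 0, "tz": 0, "yaw": 0}, {"tx": 0, "ty": 0, "tz": 0, "yaw": 0}]' --claw 0.1

```text
time: 32.73
position: [0.6078, 0.2055, -0.0114]
tool_rot: [[-0.09, 0.996, 0.0], [0.996, 0.09, -0.0], [-0.0, 0.0, -1.0]]
force: [0.2, -0.4, 0.2]
opening: 0.0213
gripper_force: 14.9
```

```bash
python3 - <<'E'
from look import *
look('w16',['packing_plate','plate_grip','front_foot'])
s=ctrl.state();print(s['opening'],s['gripper_force'])
im=cv2.imread('pics/w16.png').astype(int).sum(2)
q=ctrl.regions_of('wrist','packing_plate')[0];m=q['mask'];print(q['rect'])
for k in range(0,260,10):
    e=np.flatnonzero(m[k])
    if len(e): print(k,e.min(),e.max(),end='; ')
c=max(cv2.findContours(m.astype(np.uint8),0,1)[0],key=cv2.contourArea)[:,0]
P=np.array([atz('wrist',p[::-1],.006)[:2] for p in c]).astype(np.float32);print(cv2.minAreaRect(P),cv2.boxPoints(cv2.minAreaRect(P)).round(4).tolist())
E
```

```text
32.7333 [ 0.6078  0.2055 -0.0114] yaw_y 5.156045086975344 [ 0.2343 -0.4065  0.2443]
packing_plate 0.87 [117.1 271.6] [0.6003 0.2747 0.    ]
plate_grip 0.98 [233.  275.7] [0.6076 0.2162 0.008 ]
front_foot 0.37 [ 82.4 121.2] [0.5249 0.2846 0.    ]
0.021605527975015415 14.929519146680832
[236.7, 80.4, 78.6, 197.8]
80 233 310; 90 233 310; 100 234 310; 110 234 310; 120 235 310; 130 235 310; 140 236 310; 150 235 311; 160 236 297; 170 252 295; 180 252 295; 190 253 295; 200 253 295; 210 253 295; 220 254 296; 230 254 297; 240 254 296; 250 255 296; ((0.6041592955589294, 0.24215276539325714), (0.038243211805820465, 0.1043112650513649), 6.324343681335449) [[0.5794000029563904, 0.29190000891685486], [0.5909000039100647, 0.1881999969482422], [0.6288999915122986, 0.1923999935388565], [0.6173999905586243, 0.296099990606308]]
```

Request:
step_arm --rows '[{"tx": -0.0009, "ty": 0.01, "tz": 0, "yaw": 0}, {"tx": -0.0009, "ty": 0.01, "tz": 0, "yaw": 0}, {"tx": -0.0009, "ty": 0.01, "tz": 0, "yaw": 0}, {"tx": -0.0009, "ty": 0.01, "tz": 0, "yaw": 0}, {"tx": -0.0009, "ty": 0.01, "tz": 0, "yaw": 0}, {"tx": 0, "ty": 0, "tz": 0, "yaw": 0}]'

```text
time: 33.48
position: [0.6028, 0.2583, -0.0114]
tool_rot: [[-0.092, 0.996, 0.0], [0.996, 0.092, 0.002], [0.001, 0.001, -1.0]]
force: [-0.5, 1.6, 1.9]
opening: 0.0216
gripper_force: 14.9
```

Request:
step_arm --rows '[{"tx": -0.0001, "ty": 0.001, "tz": 0, "yaw": 0}, {"tx": -0.0001, "ty": 0.001, "tz": 0, "yaw": 0}, {"tx": -0.0001, "ty": 0.001, "tz": 0, "yaw": 0}, {"tx": -0.0001, "ty": 0.001, "tz": 0, "yaw": 0}, {"tx": -0.0001, "ty": 0.001, "tz": 0, "yaw": 0}, {"tx": 0, "ty": 0, "tz": 0, "yaw": 0}]'

```text
time: 33.98
position: [0.6029, 0.26, -0.0115]
tool_rot: [[-0.09, 0.996, 0.0], [0.996, 0.09, -0.0], [-0.0, 0.0, -1.0]]
force: [0.8, -2.3, 4.5]
opening: 0.0214
gripper_force: 14.9
```

```bash
python3 - <<'E'
from look import *
look('w17',['packing_plate','plate_grip','front_foot','front_edge'])
q=ctrl.regions_of('wrist','packing_plate')[0];m=q['mask'];print(q['rect'])
s=ctrl.state();p=s['position'];print('origin by tcp',p+.0715*s['tool_rot'][:,0])
save('scene','s17');save('top','t17')
for n in('front_edge','bar_tip'):print([(c,ctrl.place_of(c,n)[:1]) for c in('scene','top')])
E
```

```text
33.9833 [ 0.6029  0.26   -0.0115] yaw_y 5.1362534703210665 [ 0.8372 -2.251   4.4653]
plate_grip 0.96 [236.3 274.6] [0.6024 0.269  0.008 ]
front_edge 0.79 [155.3 266.2] [0.5952 0.3171 0.062 ]
[239.9, 159.4, 60.6, 120.2]
origin by tcp [ 0.5965  0.3315 -0.0115]
[('scene', [{'at': [197.8, 257.4], 'p': 0.55}]), ('top', [{'at': [207.5, 266.4], 'p': 0.62}])]
[('scene', [{'at': [217.5, 266.6], 'p': 0.78}]), ('top', [{'at': [232.9, 267.6], 'p': 0.7}])]
```

Request:
step_arm --rows '[{"tx": -0.0001, "ty": 0.001, "tz": 0, "yaw": 0}, {"tx": -0.0001, "ty": 0.001, "tz": 0, "yaw": 0}, {"tx": -0.0001, "ty": 0.001, "tz": 0, "yaw": 0}, {"tx": 0, "ty": 0, "tz": 0, "yaw": 0}]'

```text
time: 34.92
position: [0.6024, 0.2638, -0.0115]
tool_rot: [[-0.09, 0.996, 0.0], [0.996, 0.09, 0.0], [0.0, 0.0, -1.0]]
force: [1.2, -3.5, 5.5]
opening: 0.0215
gripper_force: 14.9
```

Request:
step_arm --rows '[{"tx": -0.0001, "ty": 0.001, "tz": 0, "yaw": 0}, {"tx": -0.0001, "ty": 0.001, "tz": 0, "yaw": 0}, {"tx": 0, "ty": 0, "tz": 0, "yaw": 0}]'

```text
time: 35.17
position: [0.6022, 0.2657, -0.0115]
tool_rot: [[-0.09, 0.996, 0.0], [0.996, 0.09, 0.0], [0.0, 0.0, -1.0]]
force: [-0.2, -2.9, 4.5]
opening: 0.0215
gripper_force: 14.9
```

Request:
step_arm --rows '[{"tx": -0.0001, "ty": 0.001, "tz": 0, "yaw": 0}, {"tx": 0, "ty": 0, "tz": 0, "yaw": 0}, {"tx": 0, "ty": 0, "tz": 0, "yaw": 0}]'

```text
time: 35.42
position: [0.6021, 0.2667, -0.0115]
tool_rot: [[-0.09, 0.996, 0.0], [0.996, 0.09, 0.0], [0.0, 0.0, -1.0]]
force: [-0.0, -2.0, 4.6]
opening: 0.0211
gripper_force: 14.9
```

Request:
step_arm --rows '[{"tx": -0.0001, "ty": 0.001, "tz": 0, "yaw": 0}, {"tx": 0, "ty": 0, "tz": 0, "yaw": 0}, {"tx": 0, "ty": 0, "tz": 0, "yaw": 0}]'

```text
time: 35.67
position: [0.602, 0.2677, -0.0115]
tool_rot: [[-0.09, 0.996, 0.0], [0.996, 0.09, 0.0], [0.0, 0.0, -1.0]]
force: [0.3, -2.3, 4.8]
opening: 0.0214
gripper_force: 14.9
```

Request:
step_arm --rows '[{"tx": -0.0001, "ty": 0.001, "tz": 0, "yaw": 0}, {"tx": 0, "ty": 0, "tz": 0, "yaw": 0}, {"tx": 0, "ty": 0, "tz": 0, "yaw": 0}]'

```text
time: 35.92
position: [0.6019, 0.2686, -0.0115]
tool_rot: [[-0.09, 0.996, 0.0], [0.996, 0.09, 0.0], [0.0, 0.0, -1.0]]
force: [0.0, -1.6, 5.1]
opening: 0.0214
gripper_force: 14.9
```

Request:
step_arm --rows '[{"tx": -0.0001, "ty": 0.001, "tz": 0, "yaw": 0}, {"tx": 0, "ty": 0, "tz": 0, "yaw": 0}, {"tx": 0, "ty": 0, "tz": 0, "yaw": 0}]'

```text
time: 36.17
position: [0.6018, 0.2697, -0.0115]
tool_rot: [[-0.09, 0.996, 0.0], [0.996, 0.09, 0.0], [0.0, 0.0, -1.0]]
force: [0.9, -3.7, 5.2]
opening: 0.0217
gripper_force: 14.9
```

Request:
step_arm --rows '[{"tx": -0.0001, "ty": 0.001, "tz": 0, "yaw": 0}, {"tx": 0, "ty": 0, "tz": 0, "yaw": 0}, {"tx": 0, "ty": 0, "tz": 0, "yaw": 0}]'

```text
time: 36.42
position: [0.6018, 0.27, -0.0115]
tool_rot: [[-0.09, 0.996, 0.0], [0.996, 0.09, -0.001], [-0.001, -0.0, -1.0]]
force: [0.8, -4.8, 4.9]
opening: 0.021
gripper_force: 14.9
```

Request:
step_arm --rows '[{"tx": -0.0001, "ty": 0.001, "tz": 0, "yaw": 0}, {"tx": 0, "ty": 0, "tz": 0, "yaw": 0}, {"tx": 0, "ty": 0, "tz": 0, "yaw": 0}]'

```text
time: 36.67
position: [0.6018, 0.2701, -0.0115]
tool_rot: [[-0.09, 0.996, -0.0], [0.996, 0.09, -0.003], [-0.003, -0.0, -1.0]]
force: [1.2, -7.0, 6.1]
opening: 0.0214
gripper_force: 14.9
```

Request:
step_arm --rows '[{"tx": 0, "ty": -0.0005, "tz": 0, "yaw": 0}, {"tx": 0, "ty": 0, "tz": 0, "yaw": 0}, {"tx": 0, "ty": 0, "tz": 0, "yaw": 0}, {"tx": 0, "ty": 0, "tz": 0, "yaw": 0}, {"tx": 0, "ty": 0, "tz": 0.01, "yaw": 0}, {"tx": 0, "ty": 0, "tz": 0.03, "yaw": 0}, {"tx": 0, "ty": 0, "tz": 0.03, "yaw": 0}]' --claw 0.45

```text
time: 37.25
position: [0.5999, 0.2709, 0.0578]
tool_rot: [[-0.09, 0.996, -0.004], [0.996, 0.09, -0.001], [-0.0, -0.004, -1.0]]
force: [-0.0, 0.3, -0.1]
opening: 0.0423
gripper_force: 0.0
```

Request:
step_arm --rows '[{"tx": -0.0163, "ty": -0.03, "tz": 0, "yaw": 0}, {"tx": -0.0163, "ty": -0.03, "tz": 0, "yaw": 0}, {"tx": -0.0163, "ty": -0.03, "tz": 0, "yaw": 0}, {"tx": -0.0163, "ty": -0.03, "tz": 0, "yaw": 0}, {"tx": 0, "ty": 0, "tz": 0, "yaw": 0}, {"tx": 0, "ty": 0, "tz": 0, "yaw": 0}]' --claw 0.55

```text
time: 37.75
position: [0.536, 0.1503, 0.059]
tool_rot: [[-0.088, 0.996, 0.0], [0.996, 0.088, 0.001], [0.0, 0.0, -1.0]]
force: [0.1, 0.5, 0.4]
opening: 0.0519
gripper_force: 0.0
```

```bash
python3 - <<'E'
from look import *
look('w18',['pry_bar','bar_grip'])
save('top','t18');save('scene','s18')
for n,z in(('packing_plate',0),('plate_grip',.008),('bar_tip',.072),('front_edge',.071)):
  for c in('scene','top'):
    for r in ctrl.place_of(c,n)[:1]: print(n,c,round(r['p'],2),atz(c,r['at'],z))
q=ctrl.regions_of('wrist','pry_bar')[0];m=q['mask']
for k in range(100,300,20):
    e=np.flatnonzero(m[k])
    if len(e): print(k,e.min(),e.max(),end='; ')
p=ctrl.state()['position'];print(p,proj('wrist',p))
E
```

```text
37.75 [0.536  0.1503 0.059 ] yaw_y 5.037385974783903 [0.1092 0.4786 0.3564]
pry_bar 0.32 [227.7 276. ] [0.5392 0.1421 0.006 ]
bar_grip 0.78 [230.6 274.5] [0.5384 0.1401 0.006 ]
packing_plate top 0.65 [0.6008 0.3361 0.    ]
plate_grip scene 0.61 [0.6013 0.2772 0.008 ]
plate_grip top 0.73 [0.6002 0.2838 0.008 ]
bar_tip scene 0.67 [0.494  0.1797 0.072 ]
bar_tip top 0.89 [0.5168 0.3254 0.072 ]
front_edge scene 0.73 [0.6017 0.3088 0.071 ]
front_edge top 0.8 [0.5936 0.3224 0.071 ]Traceback (most recent call last):
  File "<stdin>", line 7, in <module>
IndexError: list index out of range
```

Request:
step_arm --rows '[{"tx": 0, "ty": 0, "tz": -0.025, "yaw": 0}, {"tx": 0, "ty": 0, "tz": -0.02, "yaw": 0}, {"tx": 0, "ty": 0, "tz": -0.0075, "yaw": 0}, {"tx": 0, "ty": 0, "tz": 0, "yaw": 0}]'

```text
time: 38.78
position: [0.5344, 0.1508, 0.0037]
tool_rot: [[-0.09, 0.996, -0.005], [0.996, 0.09, -0.0], [0.0, -0.005, -1.0]]
force: [0.2, 0.6, -0.0]
opening: 0.0514
gripper_force: 0.0
```

Request:
step_arm --rows '[{"tx": 0, "ty": 0, "tz": 0, "yaw": 0}, {"tx": 0, "ty": 0, "tz": 0, "yaw": 0}, {"tx": 0, "ty": 0, "tz": 0, "yaw": 0}, {"tx": 0, "ty": 0, "tz": 0, "yaw": 0}, {"tx": 0, "ty": 0, "tz": 0, "yaw": 0}, {"tx": 0, "ty": 0, "tz": 0, "yaw": 0}]' --claw 0.1 --squeeze 30

```text
time: 39.28
position: [0.5369, 0.1511, 0.0068]
tool_rot: [[-0.09, 0.996, 0.001], [0.996, 0.09, -0.0], [-0.0, 0.001, -1.0]]
force: [-1.4, -0.0, 4.3]
opening: 0.0237
gripper_force: 30.0
```

Request:
step_arm --rows '[{"tx": 0, "ty": 0.0005, "tz": 0.0073, "yaw": 0}, {"tx": 0, "ty": 0.0007, "tz": 0.0055, "yaw": 0}, {"tx": -0.0001, "ty": 0.0007, "tz": 0.0055, "yaw": 0}, {"tx": -0.0001, "ty": 0.001, "tz": 0.0055, "yaw": 0}, {"tx": -0.0001, "ty": 0.001, "tz": 0.0054, "yaw": 0}, {"tx": -0.0001, "ty": 0.0013, "tz": 0.0054, "yaw": 0}, {"tx": -0.0001, "ty": 0.0013, "tz": 0.0053, "yaw": 0}, {"tx": -0.0001, "ty": 0.0016, "tz": 0.0053, "yaw": 0}, {"tx": -0.0002, "ty": 0.0016, "tz": 0.0053, "yaw": 0}, {"tx": 0, "ty": 0, "tz": 0, "yaw": 0}]'

```text
time: 40.12
position: [0.5362, 0.1617, 0.058]
tool_rot: [[-0.09, 0.996, 0.002], [0.996, 0.09, 0.001], [0.001, 0.002, -1.0]]
force: [-1.9, 5.2, -2.9]
opening: 0.0236
gripper_force: 30.0
```

Request:
step_arm --rows '[{"tx": -0.0002, "ty": 0.0019, "tz": 0.0052, "yaw": 0}, {"tx": -0.0002, "ty": 0.002, "tz": 0.0051, "yaw": 0}, {"tx": -0.0002, "ty": 0.0022, "tz": 0.0051, "yaw": 0}, {"tx": -0.0002, "ty": 0.0023, "tz": 0.005, "yaw": 0}, {"tx": -0.0002, "ty": 0.0025, "tz": 0.0049, "yaw": 0}, {"tx": -0.0002, "ty": 0.0026, "tz": 0.0049, "yaw": 0}, {"tx": -0.0003, "ty": 0.0028, "tz": 0.0048, "yaw": 0}, {"tx": -0.0003, "ty": 0.0029, "tz": 0.0047, "yaw": 0}, {"tx": 0, "ty": 0, "tz": 0, "yaw": 0}]'

```text
time: 40.87
position: [0.5349, 0.1801, 0.0978]
tool_rot: [[-0.09, 0.996, 0.003], [0.996, 0.09, -0.0], [-0.0, 0.003, -1.0]]
force: [0.5, -0.7, -3.9]
opening: 0.0236
gripper_force: 30.0
```

```bash
python3 - <<'E'
from look import *
s=ctrl.state();print(s['position'],s['force'])
save('top','t19');save('scene','s19')
fitbar(95.4)
E
```

```text
[0.5349 0.1801 0.0978] [ 0.4567 -0.689  -3.8748]
heel [0.5185 0.3237 0.0144] theta 0.6041433179220451 cost 97.05674390295903 [('scene', 'pry_bar', [-2.1, 0.9]), ('scene', 'bar_tip', [-2.5, 2.2]), ('scene', 'bar_grip', [1.2, 5.2]), ('top', 'pry_bar', [0.7, 0.8]), ('top', 'bar_grip', [42.8, -146.5])]
tip [0.5159 0.352  0.0555]
```

Request:
step_arm --rows '[{"tx": -0.0006, "ty": 0.0063, "tz": 0.0091, "yaw": 0}, {"tx": -0.0006, "ty": 0.0068, "tz": 0.0087, "yaw": 0}, {"tx": -0.0007, "ty": 0.0073, "tz": 0.0083, "yaw": 0}, {"tx": -0.0007, "ty": 0.0078, "tz": 0.0078, "yaw": 0}, {"tx": -0.0007, "ty": 0.0078, "tz": 0.0074, "yaw": 0}, {"tx": 0, "ty": 0, "tz": 0, "yaw": 0}, {"tx": 0, "ty": 0, "tz": 0, "yaw": 0}]'

```text
time: 41.85
position: [0.5307, 0.2166, 0.1381]
tool_rot: [[-0.091, 0.996, 0.001], [0.996, 0.091, -0.0], [-0.0, 0.001, -1.0]]
force: [-0.6, -1.1, -3.8]
opening: 0.0235
gripper_force: 30.0
```

```bash
python3 - <<'E'
from look import *
s=ctrl.state();print(s['position'],s['force'])
save('top','t20');save('scene','s20')
fitbar(95.4)
E
```

```text
[0.5307 0.2166 0.1381] [-0.5503 -1.1046 -3.8376]
heel [0.5204 0.3197 0.02  ] theta 0.9098314781403988 cost 2.536501975992681 [('scene', 'pry_bar', [1.0, 0.6]), ('scene', 'bar_tip', [-1.5, -0.4]), ('scene', 'bar_grip', [-1.5, 4.0])]
tip [0.5166 0.359  0.0507]
```

Request:
step_arm --rows '[{"tx": 0, "ty": 0, "tz": 0, "yaw": 0}, {"tx": 0.0009, "ty": -0.01, "tz": 0, "yaw": 0}, {"tx": 0.0009, "ty": -0.01, "tz": 0, "yaw": 0}, {"tx": 0.0009, "ty": -0.01, "tz": 0, "yaw": 0}, {"tx": 0, "ty": 0, "tz": 0, "yaw": 0}]' --squeeze 55

```text
time: 42.67
position: [0.5334, 0.1835, 0.1375]
tool_rot: [[-0.088, 0.996, -0.0], [0.996, 0.088, -0.001], [-0.001, -0.0, -1.0]]
force: [0.4, -0.8, -3.5]
opening: 0.0233
gripper_force: 55.0
```

Request:
step_arm --rows '[{"tx": 0.001, "ty": -0.012, "tz": 0, "yaw": 0}, {"tx": 0.001, "ty": -0.012, "tz": 0, "yaw": 0}, {"tx": 0.001, "ty": -0.012, "tz": 0, "yaw": 0}, {"tx": 0.001, "ty": -0.012, "tz": 0.004, "yaw": 0}, {"tx": 0.001, "ty": -0.012, "tz": 0.01, "yaw": 0}, {"tx": 0.006, "ty": -0.025, "tz": 0.012, "yaw": 0}, {"tx": 0.012, "ty": -0.03, "tz": 0, "yaw": 0}, {"tx": 0.012, "ty": -0.03, "tz": 0, "yaw": 0}, {"tx": 0, "ty": -0.005, "tz": 0, "yaw": 0}, {"tx": 0, "ty": 0, "tz": 0, "yaw": 0}, {"tx": 0, "ty": 0, "tz": 0, "yaw": 0}]'

```text
time: 43.58
position: [0.5681, 0.0354, 0.1638]
tool_rot: [[-0.089, 0.996, 0.0], [0.996, 0.089, 0.001], [0.001, 0.0, -1.0]]
force: [-0.5, 0.9, -4.4]
opening: 0.0232
gripper_force: 55.0
```

```bash
python3 - <<'E'
from look import *
s=ctrl.state();print(s['position'],s['force'])
save('top','t21');save('scene','s21')
fitbar(95.2)
for n,z in(('packing_plate',0),('front_edge',.067),('fulcrum_block',0),('timer',0),('order_pad',0)):
  for c in('scene','top'):
    for r in ctrl.place_of(c,n)[:1]: print(n,c,round(r['p'],2),atz(c,r['at'],z))
E
```

```text
[0.5681 0.0354 0.1638] [-0.5203  0.9478 -4.4434]
heel [0.5603 0.1367 0.0422] theta 0.9283960656434409 cost 6.980344589180042 [('scene', 'pry_bar', [2.4, -0.1]), ('scene', 'bar_tip', [-2.6, -0.0]), ('scene', 'bar_grip', [0.5, 5.6]), ('top', 'pry_bar', [-2.8, 0.4]), ('top', 'bar_tip', [-2.3, 0.1]), ('top', 'bar_grip', [-2.3, 3.4])]
tip [0.5567 0.1766 0.0721]
packing_plate top 0.47 [0.6044 0.3287 0.    ]
front_edge scene 0.87 [0.6071 0.3136 0.067 ]
front_edge top 0.9 [0.5941 0.3229 0.067 ]
fulcrum_block scene 0.79 [0.5015 0.2839 0.    ]
fulcrum_block top 0.93 [0.5311 0.279  0.    ]
timer scene 0.86 [0.6853 0.2236 0.    ]
timer top 0.62 [0.6789 0.229  0.    ]
order_pad scene 0.65 [0.6923 0.0991 0.    ]
order_pad top 0.68 [0.6908 0.1048 0.    ]
```

Request:
step_arm --rows '[{"tx": 0, "ty": 0, "tz": -0.012, "yaw": 0}, {"tx": 0, "ty": 0, "tz": -0.012, "yaw": 0}, {"tx": 0, "ty": 0, "tz": -0.012, "yaw": 0}, {"tx": 0, "ty": 0, "tz": -0.004, "yaw": 0}, {"tx": 0, "ty": 0, "tz": -0.003, "yaw": 0}, {"tx": 0, "ty": 0, "tz": 0, "yaw": 0}, {"tx": 0, "ty": 0, "tz": 0, "yaw": 0}]'

```text
time: 45.07
position: [0.5679, 0.0362, 0.1203]
tool_rot: [[-0.09, 0.996, -0.001], [0.996, 0.09, 0.001], [0.001, -0.001, -1.0]]
force: [-0.9, 0.9, -3.5]
opening: 0.0229
gripper_force: 55.0
```

Request:
step_arm --rows '[{"tx": 0, "ty": 0, "tz": -0.003, "yaw": 0}, {"tx": 0, "ty": 0, "tz": 0, "yaw": 0}]' --squeeze 20

```text
time: 45.23
position: [0.5692, 0.0354, 0.1185]
tool_rot: [[-0.09, 0.996, 0.003], [0.996, 0.09, -0.001], [-0.001, 0.002, -1.0]]
force: [-0.1, -2.5, 1.7]
opening: 0.0237
gripper_force: 20.0
```

Heel is on the worktop. Now I'll swing the handle down and lay the bar flat.

Request:
step_arm --rows '[{"tx": 0.0007, "ty": -0.0078, "tz": -0.0074, "yaw": 0}, {"tx": 0.0007, "ty": -0.0078, "tz": -0.0078, "yaw": 0}, {"tx": 0.0007, "ty": -0.0073, "tz": -0.0083, "yaw": 0}, {"tx": 0.0006, "ty": -0.0068, "tz": -0.0087, "yaw": 0}, {"tx": 0.0006, "ty": -0.0063, "tz": -0.0091, "yaw": 0}, {"tx": 0.0005, "ty": -0.0057, "tz": -0.0095, "yaw": 0}, {"tx": 0.0005, "ty": -0.0051, "tz": -0.0098, "yaw": 0}, {"tx": 0.0004, "ty": -0.0045, "tz": -0.0101, "yaw": 0}, {"tx": 0, "ty": 0, "tz": 0, "yaw": 0}]'

```text
time: 45.98
position: [0.5709, -0.0156, 0.0435]
tool_rot: [[-0.089, 0.996, -0.005], [0.996, 0.089, 0.002], [0.002, -0.004, -1.0]]
force: [0.5, -1.7, -1.0]
opening: 0.0239
gripper_force: 20.0
```

Request:
step_arm --rows '[{"tx": 0.0004, "ty": -0.0039, "tz": -0.0103, "yaw": 0}, {"tx": 0.0003, "ty": -0.0033, "tz": -0.0106, "yaw": 0}, {"tx": 0.0002, "ty": -0.0026, "tz": -0.0107, "yaw": 0}, {"tx": 0.0002, "ty": -0.002, "tz": -0.0109, "yaw": 0}, {"tx": 0.0001, "ty": -0.0014, "tz": -0.01, "yaw": 0}, {"tx": 0, "ty": 0, "tz": -0.004, "yaw": 0}, {"tx": 0, "ty": 0, "tz": 0, "yaw": 0}, {"tx": 0, "ty": 0, "tz": 0, "yaw": 0}]'

```text
time: 46.65
position: [0.5738, -0.0291, -0.0088]
tool_rot: [[-0.091, 0.996, -0.002], [0.996, 0.091, -0.001], [-0.001, -0.002, -1.0]]
force: [-6.6, -1.9, 12.2]
opening: 0.0235
gripper_force: 20.0
```

Request:
step_arm --rows '[{"tx": 0, "ty": 0, "tz": 0.001, "yaw": 0}, {"tx": 0, "ty": 0, "tz": 0, "yaw": 0}, {"tx": 0, "ty": 0, "tz": 0, "yaw": 0}, {"tx": 0, "ty": 0, "tz": 0, "yaw": 0}, {"tx": 0, "ty": 0, "tz": 0.02, "yaw": 0}, {"tx": 0, "ty": 0, "tz": 0.04, "yaw": 0}, {"tx": 0, "ty": 0, "tz": 0.04, "yaw": 0}, {"tx": 0, "ty": 0, "tz": 0.04, "yaw": 0}, {"tx": 0, "ty": 0, "tz": 0.04, "yaw": 0}, {"tx": 0, "ty": 0, "tz": 0, "yaw": 0}]' --claw 0.6

```text
time: 47.48
position: [0.5794, -0.0297, 0.1809]
tool_rot: [[-0.09, 0.996, 0.016], [0.996, 0.09, -0.004], [-0.005, 0.015, -1.0]]
force: [1.3, 0.1, 0.3]
opening: 0.0563
gripper_force: 0.0
```

```bash
python3 - <<'E'
from look import *
s=ctrl.state();print(s['time'],s['position'],s['force'],s['opening'])
save('top','t22');save('scene','s22')
for n,z in(('packing_plate',0),('plate_grip',.008),('front_edge',.067),('fulcrum_block',0),('pry_bar',.006),('bar_tip',.056),('bar_grip',.006)):
  for c in('scene','top'):
    for r in ctrl.place_of(c,n)[:1]: print(n,c,round(r['p'],2),np.round(r['at'],1),atz(c,r['at'],z))
E
```

```text
47.4833 [ 0.5794 -0.0297  0.1809] [1.2912 0.0559 0.3222] 0.05625828497218203
packing_plate scene 0.58 [210.3 268.6] [0.6156 0.2735 0.    ]
packing_plate top 0.46 [207.3 263.7] [0.603  0.3333 0.    ]
plate_grip scene 0.67 [183.9 370.8] [ 0.5698 -0.04    0.008 ]
plate_grip top 0.74 [206.7 278.4] [0.6029 0.2914 0.008 ]
front_edge scene 0.79 [199.5 256.3] [0.6035 0.3163 0.067 ]
front_edge top 0.94 [203.7 263.4] [0.6004 0.3304 0.067 ]
fulcrum_block scene 0.77 [232.7 284.2] [0.518  0.2776 0.    ]
fulcrum_block top 0.64 [233.6 282.2] [0.5275 0.2812 0.    ]
pry_bar scene 0.72 [208.3 319.7] [0.5508 0.147  0.006 ]
pry_bar top 0.69 [220.7 333.8] [0.5619 0.1364 0.006 ]
bar_tip scene 0.68 [189.2 320.3] [0.5712 0.1361 0.056 ]
bar_tip top 0.91 [220.  332.2] [0.5562 0.1457 0.056 ]
bar_grip scene 0.84 [186.6 371.4] [ 0.5608 -0.0359  0.006 ]
bar_grip top 0.87 [211.4 391.5] [ 0.5869 -0.0258  0.006 ]
```

Request:
step_arm --rows '[{"tx": 0, "ty": 0, "tz": 0, "yaw": 0}, {"tx": 0, "ty": 0, "tz": 0, "yaw": 0}, {"tx": 0, "ty": 0, "tz": 0, "yaw": 0}]'

```text
time: 48.53
position: [0.5741, -0.0286, 0.1712]
tool_rot: [[-0.09, 0.996, 0.0], [0.996, 0.09, -0.0], [-0.0, 0.0, -1.0]]
force: [-0.1, -0.5, -0.0]
opening: 0.0564
gripper_force: 0.0
```

```bash
python3 -c "
from bench import ctrl
print(ctrl.sign_off())"
```

```text
the job is handed in; nothing more can be done
None
```

I handed the job in at about 48.5 s: the plate was pushed in until it met the raised foot, the grinder let down on it, and the bar laid on the worktop; no verdict came back, and I did not measure the final foot height or level.

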